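# Strip the pearl polisher and stack its wheels

## Robot

A 6-joint arm with a two-finger parallel gripper is mounted at the origin on the work surface. World frame = base frame: x ahead of the robot, y to its left, z up, the work surface at z = 0. Lengths are in mm, angles in degrees, forces in N, time in s.
With the tool pointing down it reaches from about 300 to 850 mm from the base axis. Payload 4.2 kg.
Tool frame: the origin (TCP) lies at the very end of the fingers, on their centre line; the grasp point (between the pads) lies 19 mm behind it (bot.pinch_z is the distance from the TCP to the grasp point, in mm); z points along the fingers, y is the line along which they close (so a half turn about z gives the same grasp; the last joint's range is limited). The gripper opens to 91 mm and grips with 3 to 60 N. Pads are 32 mm wide; open, the fingers measure 118 mm over their backs; the gripper's body (76 mm by 178 mm) begins 60 mm behind the grasp point.
Start: joints at [62.853, 18.312, 89.639, -0, 72.044, -1.146], TCP at [252.075, 516.818, 213.976] pointing down, gripper open.
Joint ranges: [-177.97, 177.97], [-48.28, 115.42], [12.27, 149.76], [-77.06, 257.06], [2.81, 150.46], [-146.56, 146.56]. Speed limits (degrees/s): [147.25, 147.25, 180, 180, 180, 180].

## Interface

Orientations are given as [roll, pitch, yaw] about the fixed x, y, z axes, in that order (R = Rz(yaw) Ry(pitch) Rx(roll)).
In Python, from plant import bot, imaging, finder gives the robot as it stands.
- The arm moves only by the tool servo_tool, never from a script. Its argument "deltas" is a list of rows, each a list of 2 entries, a list of its own where there are three numbers: the shift along the tool's x, y, z as a fraction of full scale, then the turn about the tool's z as a fraction of full scale. In form: [[[tx, ty, tz], twist], ...]. A call has exactly 10 rows; each row is the pose to reach, as a shift and turn from the pose commanded when the call began, along the tool's axes at that moment; what a row does not reach only later rows make up. Full scale, the value 1, is 200 mm for a shift and 90 degrees for a turn. A row lasts 1/10 s, in which the tool goes at most 50 mm and 8.59 degrees, less where a joint would pass 70% of its speed; a pose out of reach is approached as far as the arm can. A call with a number of a shift or a turn outside -1 to 1 is refused whole. A call with a gripper value outside its range is refused whole. "hand" is the opening, from -1 (shut) to 1 (fully open), set as the call begins (left out, the last holds). The fingers move at their own pace and stop on an object; "force" is the grip in N (left out, the last holds). Time passes only in rows, so rows that repeat a pose let the fingers close, or fill a call up. It gives the time, the measured TCP pose, the force, the opening and the grip force at its end, in the units of the state.
- bot.observe(): the state, without advancing time (a new reading comes with each control period).
- imaging.capture(name): name is "scene" or "top" or "wrist"; returns the picture (400x640x3 uint8, blue, green, red); there is no depth.
- imaging.calibration(name): a dict with "mtx" (3x3 intrinsics, pixels), "D" ([k1, k2, p1, p2, k3] as OpenCV has them; the pictures are not rectified), "rvec" (rotation vector, rad) and "tvec" (3), from world to camera coordinates, as OpenCV has them. Camera axes: x right, y down, z forward; pixel columns grow to the right and rows downward; lengths in mm; the calibration is good to about 2 mm. A picture is of the moment at which its call begins: read the wrist's pose just before it. calibration takes no time and is no camera call; for the wrist camera it gives the pose at the moment of the call.
- bot.job_done(): hands the job in; it is judged then, once.
Trained networks look in the newest picture that a camera, given by its name, has taken for a name from the list of things; names that differ only in an ending like _2 or _b are one class to them, and where a whole thing is asked for, a point or a joint stands for the part that bears it (a point fixed in the world has none). Each returns a list of dicts, best first, with "p" (0 to 1); they miss things now and then, are a little off and sometimes report something else, mostly with a low value. They report only what shows in the picture. A call takes as long as a camera call.
- finder.spot_in(query, camera): "extent" ([left, top, right, bottom] in pixels, round what is visible of it).
- finder.trace(query, camera): "mask" (400x640 bool, what is visible of it) and "extent" ([left, top, right, bottom] in pixels, round what is visible of it).
The state is a dict: "time_s": time; "joint_positions": joint angles; "qd": joint speeds; "tau": joint torques, N m; "tcp_pos": TCP position; "ee_rot": TCP orientation; "contact_force": force on the tool from outside, world axes, zero at the start; "moment": the same for the moment, N m; "finger_gap": opening from 0.0 (shut) to 1.0 (fully open); "grip_force": force on a finger pad.
Only numpy, scipy, OpenCV 4.12 (cv2) and the standard library are available. Lean on these libraries where they do the work, as an engineer would, in place of code of your own. Each camera call takes 0.05 s, during which the arm holds its last target. There are 200 camera calls.

## Task

First pry every red retaining clip off its spindle with the hooked pick (hook its eye and pull it straight back; do not touch the clip with the fingers while it is still on) and drop it into the catch tray in front of the spindles. Once all the clips are off, take the three polishing wheels off the spindles and stack them flat in the four-post fixture, brown at the bottom, then grey, then white, and set the brass disc on top, knob up. Leave the clips in the tray and the pick lying flat on its blue mat with its handle at the end where it lay, and leave the small shell, the jar and the mug alone.

Things in the scene. Friction and masses are not known exactly. Their poses are not given: they have to be found in the camera images.
- bed: Fixed polisher bed. Grey deck x -35 to +45 mm, 24 mm high; before it (x -150 to -35, robot side) the open catch tray, floor 4 mm, walls 22 mm high; both y +-150. Three spindles at x 0, y +100, 0, -100. Spindle from below: shoulder 40 mm across to z 44, shaft 24 mm to z 64, groove 16 mm to z 73.5, head 24 mm to z 81.5. Origin: table level under the middle spindle; z up.
- spindle0 (a point): Point on the axis of the spindle at bed y = 100 mm, at the foot of its groove (64 mm above the table). Fixed to the bed and with its axes.
- spindle1 (a point): Point on the axis of the spindle at bed y = 0 mm, at the foot of its groove (64 mm above the table). Fixed to the bed and with its axes.
- spindle2 (a point): Point on the axis of the spindle at bed y = -100 mm, at the foot of its groove (64 mm above the table). Fixed to the bed and with its axes.
- wheel_brown: Loose brown cork-faced polishing wheel: plain ring, 60 mm outer diameter, 28 mm bore, 20 mm thick, about 110 g. At the start on any one of the spindles, underside on the shoulder (z 44 mm), top level with the foot of the groove. Origin: centre of its underside; z is its axis, up.
- wheel_grey: Loose dark grey polishing wheel: plain ring, 60 mm outer diameter, 28 mm bore, 20 mm thick, about 110 g. At the start on any one of the spindles, underside on the shoulder (z 44 mm), top level with the foot of the groove. Origin: centre of its underside; z is its axis, up.
- wheel_white: Loose white polishing wheel: plain ring, 60 mm outer diameter, 28 mm bore, 20 mm thick, about 110 g. At the start on any one of the spindles, underside on the shoulder (z 44 mm), top level with the foot of the groove. Origin: centre of its underside; z is its axis, up.
- clip0: Loose red clip (may be absent) in spindle0's groove, on the wheel; axes as the bed's. 77 mm long, 6 thick, 30 wide, 64 g. Origin: spindle axis, underside. Sprung jaws round the groove open to +x; at -x a pull eye: window x -34 to -60, y +-9, end bar to -65; it overhangs the wheel. A level pull to -x of about 10 N snaps it off within 20 mm; it is clear of the wheel after 50.
- clip0_mid (a point): Middle of clip0's length, 28 mm along -x from its origin, mid-thickness.
- clip1: Loose red clip (may be absent) in spindle1's groove, on the wheel; axes as the bed's. 77 mm long, 6 thick, 30 wide, 64 g. Origin: spindle axis, underside. Sprung jaws round the groove open to +x; at -x a pull eye: window x -34 to -60, y +-9, end bar to -65; it overhangs the wheel. A level pull to -x of about 10 N snaps it off within 20 mm; it is clear of the wheel after 50.
- clip1_mid (a point): Middle of clip1's length, 28 mm along -x from its origin, mid-thickness.
- clip2: Loose red clip (may be absent) in spindle2's groove, on the wheel; axes as the bed's. 77 mm long, 6 thick, 30 wide, 64 g. Origin: spindle axis, underside. Sprung jaws round the groove open to +x; at -x a pull eye: window x -34 to -60, y +-9, end bar to -65; it overhangs the wheel. A level pull to -x of about 10 N snaps it off within 20 mm; it is clear of the wheel after 50.
- clip2_mid (a point): Middle of clip2's length, 28 mm along -x from its origin, mid-thickness.
- pick: Loose hooked pick, 140 g. Orange handle with black weighted underside, 80 mm long (x -40 to 40), 30 wide, 28 high. A 7 mm thick steel shank runs to +x, its centreline 24.5 mm above the underside, bends straight down at x 110 mm and ends in a foot bent back to -x (x 99.5 to 113.5, z 0 to 7 mm) that holds a hooked bar from below. Origin: centre of the handle's underside; x to the hook, z up.
- mat: Fixed blue mat 210 mm (x) by 90 mm (y), 3 mm thick. The pick lies on it, hook to +x, handle centre about 40 mm to the -x side of the mat's centre. Mat and fixture may be on either side of the table. Origin: centre of its underside.
- fixture: Fixed stacking fixture: aluminium base 110 by 110 mm, 20 mm high, four black upright posts, 10 mm thick, at x and y +-27 mm, up to 104 mm above the table. The pocket between them takes the 60 mm wheels with 3 mm to spare all round; fingers can reach down between the posts along its x or y axis. Origin: centre of its underside.
- seat (a point): Centre of the pocket's floor, 20 mm above the table, with the fixture's axes.
- cover: Loose brass top disc, diameter 60 mm, 10 mm thick, about 220 g, with a dark steel knob, diameter 22 mm, from 10 to 34 mm above its underside. At the start it lies on the table. Origin: centre of its underside; z up.
- shell_a: Loose bystander: pearl shell half, 68 mm across, 25 mm high. Origin: centre of its underside.
- jar: Loose bystander: jar, 64 mm across, 75 mm high, at the left. Origin: centre of its underside.
- mug: Loose bystander: white mug, 80 mm across, 90 mm high, at the right. Origin: centre of its underside.

How it is judged:
By the outcome, as a careful person would: the job done as asked, in the order asked, and still so for the second after the job is handed in, with the robot touching nothing.
Of clip0, clip1, clip2 only 2 to 3 are there at a start; the rules pass over those that are not, and their reading is None.
At some moment in a run one of pick, cover may be knocked a few centimetres aside while the robot is not near it.
It also fails if it takes over 208 s, if anything falls off the work surface, if the arm or the gripper's body presses on something with over 40 N, if the wrist force passes 120 N, or if a joint passes its speed limit or range.

## Working session

There is one attempt and no reset: what is moved stays moved. The work goes in short steps, Python scripts to look and compute and a tool call to move; the robot and the scene stay as the last step left them, time stands still between calls to the robot, and variables do not carry over. Pictures are saved under pics/ and viewed, at most 14 in all, crops included, and the job is handed in when it is done.

Besides the shell and the picture viewer there is one more tool, called after "Call:" in YAML: its name, and indented under it one key for each argument. servo_tool: Moves the arm, as the interface text tells. Its arguments: {"type":"object","properties":{"deltas":{"type":"array"},"hand":{"type":"number"},"force":{"type":"number"}},"required":["deltas"]}

```bash
ls; mkdir -p pics; python3 - <<'E'
from plant import bot, imaging, finder
import cv2
print(bot.observe())
for n in ["scene","top"]:
    im=imaging.capture(n); cv2.imwrite(f"pics/{n}0.png",im)
    c=imaging.calibration(n); print(n,c)
    for q in ["bed","wheel_brown","wheel_grey","wheel_white","clip0","pick","mat","fixture","cover","shell_a","jar","mug"]:
        r=finder.spot_in(q,n); print(q,[(round(a["p"],2),[round(float(v)) for v in a["extent"]]) for a in r[:4]])
print(bot.observe()["time_s"], bot.pinch_z)
E
```

```text
pics
{'time_s': 0.0, 'joint_positions': array([ 6.28537097e+01,  1.83522772e+01,  8.97090047e+01, -8.93952129e-04,
        7.20423954e+01, -1.14664314e+00]), 'qd': array([-0.02109986, -0.01597586, -0.02331373,  0.00471852,  0.03907102,
       -0.0511809 ]), 'tau': array([-4.51095202e-04, -4.12480116e+01, -2.31975496e+01,  7.29323085e-02,
        4.56687680e-02, -1.24244866e-04]), 'tcp_pos': array([251.83354997, 516.34080528, 213.09629269]), 'ee_rot': array([-1.79896326e+02, -1.22498985e-03,  1.54000628e+02]), 'contact_force': array([ 0.41573689, -0.92806368, -0.90219301]), 'moment': array([ 0.01173338, -0.01053635, -0.03353239]), 'grip_force': 0.0, 'finger_gap': 0.9953127747935068}
scene {'mtx': array([[429.90215667,   0.        , 324.66298809],
       [  0.        , 429.90215667, 193.42717961],
       [  0.        ,   0.        ,   1.        ]]), 'D': array([-0.00465353,  0.        ,  0.        ,  0.        ,  0.        ]), 'rvec': array([ 2.30692178,  0.57449691, -0.24438459]), 'tvec': array([-469.11728975, -138.04350521, 1502.51899115])}
bed [(0.64, [296, 165, 392, 255]), (0.15, [
[... 896 characters left out ...]
67375778, 1198.10356289])}
bed [(0.95, [253, 155, 343, 218])]
wheel_brown [(0.55, [318, 160, 338, 171])]
wheel_grey [(0.51, [291, 160, 309, 175])]
wheel_white [(0.69, [261, 158, 275, 174]), (0.34, [264, 168, 269, 177])]
clip0 [(0.47, [265, 165, 271, 185])]
pick [(0.66, [193, 185, 210, 213]), (0.51, [386, 187, 422, 219])]
mat [(0.85, [185, 156, 225, 221]), (0.48, [252, 154, 348, 214])]
fixture [(0.56, [387, 190, 423, 220]), (0.44, [460, 234, 494, 264])]
cover [(0.78, [348, 226, 368, 242]), (0.3, [325, 169, 334, 182])]
shell_a [(0.63, [236, 217, 261, 240]), (0.43, [253, 154, 344, 214])]
jar [(0.74, [129, 216, 157, 239])]
mug [(0.71, [460, 238, 495, 266]), (0.37, [321, 159, 334, 174])]
1.3 18.8
```

```bash
python3 - <<'E'
import cv2,numpy as np
a=cv2.imread("pics/scene0.png")[80:330,200:440]; b=cv2.imread("pics/top0.png")[140:280,110:510]
a=cv2.resize(a,None,fx=2.35,fy=2.35,interpolation=cv2.INTER_CUBIC); b=cv2.resize(b,None,fx=2,fy=2,interpolation=cv2.INTER_CUBIC)
cv2.imwrite("pics/a.png",a);cv2.imwrite("pics/b.png",b)
E
```

```text
(no output)
```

View pics/a.png

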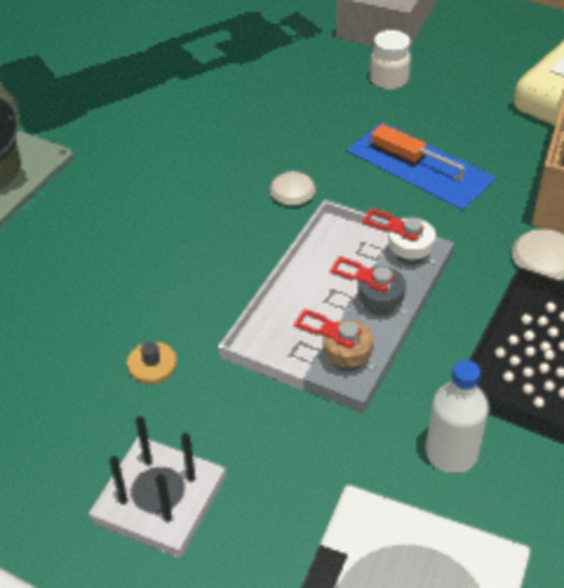

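View pics/b.png

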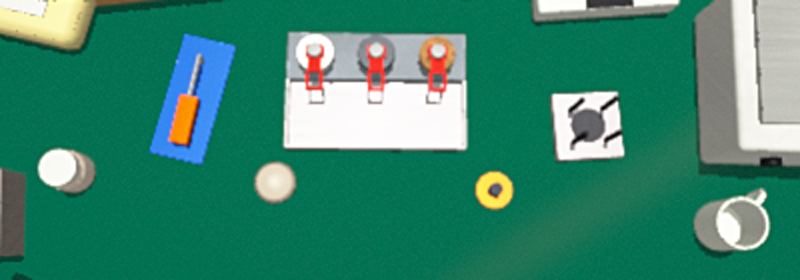

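```bash
cat > h.py <<'E'
from plant import bot, imaging, finder
import cv2, numpy as np
from scipy.spatial.transform import Rotation as R
def cal(n):
    c=imaging.calibration(n); return c["mtx"],c["D"],cv2.Rodrigues(c["rvec"])[0],c["tvec"].reshape(3)
def ray(c,uv):
    K,D,Rm,t=c; p=cv2.undistortPoints(np.array(uv,float).reshape(-1,1,2),K,D).reshape(-1,2)
    d=np.c_[p,np.ones(len(p))]@Rm; return -Rm.T@t,d/np.linalg.norm(d,axis=1,keepdims=True)
def plane(c,uv,z):
    o,d=ray(c,uv); return o+d*((z-o[2])/d[:,2])[:,None]
def proj(c,P):
    K,D,Rm,t=c; return cv2.projectPoints(np.array(P,float).reshape(-1,3),cv2.Rodrigues(Rm)[0],t,K,D)[0].reshape(-1,2)
def tri(obs): # [(cal,uv),...]
    A=np.zeros((3,3));b=np.zeros(3);
    for c,uv in obs:
        o,d=ray(c,uv);M=np.eye(3)-np.outer(d[0],d[0]);A+=M;b+=M@o
    X=np.linalg.solve(A,b); return X,[np.round(proj(c,X)[0]-uv,1) for c,uv in obs]
def pose():
    s=bot.observe(); return s["tcp_pos"],R.from_euler("xyz",s["ee_rot"],degrees=True)
def delta(p,rpy=None):
    t,r=pose(); return np.round(r.inv().apply(np.array(p)-t)/200,3)
E
python3 - <<'E'
from h import *
np.set_printoptions(suppress=True,precision=1)
T=cal("top");S=cal("scene")
f=lambda *l:np.array(l)/2+[110,140]
g=lambda *l:np.array(l)/2.35+[200,80]
print("bedtop",plane(T,f((288,32),(466,33)),24),plane(T,f((284,148),(466,148)),22))
print("heads",plane(T,f((314,49),(376,49),(438,49)),81.5))
print("tri",[tri([(T,f(a)[0] if 0 else np.array(a)/2+[110,140]),(S,np.array(b)/2.35+[200,80])]) for a,b in [((314,49),(411,227)),((376,49),(383,272)),((438,49),(349,328))]])
print("pick handle,hook",plane(T,f((183,120)),31),plane(T,f((199,57)),27))
print("mat",plane(T,f((186,34),(235,46),(201,163),(150,151)),3))
print("fix",plane(T,f((551,94),(619,92),(623,158),(556,161)),20))
print("cover",plane(T,f((494,190)),10),plane(T,f((494.5,188)),34))
print("shell",plane(T,f((275,182)),10),"jar",plane(T,f((67,170)),50),"mug",plane(T,f((735,225)),50))
c=cal("wrist");print("wristcam",c[0],-c[2].T@c[3],c[2],pose()[0],pose()[1].as_matrix())
E
```

```text
bedtop [[ 684.9  168.    24. ]
 [ 694.2 -133.3   24. ]] [[ 487.1  164.    22. ]
 [ 496.8 -136.1   22. ]]
heads [[640.5 117.1  81.5]
 [644.1  17.6  81.5]
 [647.7 -82.4  81.5]]
tri [(array([642.6, 117.9,  74.1]), [array([-0., -0.]), array([-0.,  0.])]), (array([645.7,  18.7,  81.5]), [array([-0.3, -0.5]), array([-0.6,  0.2])]), (array([648.9, -81.7,  81. ]), [array([-0.2, -0.3]), array([-0.4,  0.1])])]
pick handle,hook [[526.8 329.6  31. ]] [[635.1 312.7  27. ]]
mat [[681.2 343.7   3. ]
 [663.2 259.5   3. ]
 [460.5 301.9   3. ]
 [477.9 386.9   3. ]]
fix [[ 593.8 -278.5   20. ]
 [ 601.1 -393.5   20. ]
 [ 488.9 -397.6   20. ]
 [ 480.2 -286.    20. ]]
cover [[ 429.8 -184.8   10. ]] [[ 430.7 -182.1   34. ]]
shell [[431.9 177.2  10. ]] jar [[437.  498.9  50. ]] mug [[ 382.3 -564.3   50. ]]
wristcam [[338.5   0.  321.7]
 [  0.  338.5 198.1]
 [  0.    0.    1. ]] [180.1 552.9 384. ] [[ 0.4  0.9  0. ]
 [ 0.9 -0.4  0.3]
 [ 0.3 -0.1 -1. ]] [252.1 516.8 214. ] [[-0.9  0.4  0. ]
 [ 0.4  0.9  0. ]
 [ 0.   0.  -1. ]]
```

Call:
servo_tool:
  deltas:
    - [[-0.08, -0.01, 0.02], -0.02]
    - [[-0.2, -0.03, 0.04], -0.05]
    - [[-0.35, -0.05, 0.06], -0.08]
    - [[-0.5, -0.08, 0.09], -0.11]
    - [[-0.65, -0.1, 0.11], -0.14]
    - [[-0.77, -0.12, 0.13], -0.16]
    - [[-0.84, -0.13, 0.15], -0.18]
    - [[-0.86, -0.13, 0.15], -0.18]
    - [[-0.86, -0.13, 0.15], -0.18]
    - [[-0.86, -0.13, 0.15], -0.18]
  hand: 1
  force: 50

```text
time_s: 2.3
tcp_pos: [394.8, 418.6, 184.2]
ee_rot: [180.0, -0.0, 170.2]
contact_force: [-0.1, 0.1, -0.1]
finger_gap: 1.001
grip_force: 0.0
```

Call:
servo_tool:
  deltas:
    - [[-0.08, -0.04, 0.02], 0]
    - [[-0.2, -0.09, 0.04], 0]
    - [[-0.35, -0.16, 0.06], 0]
    - [[-0.5, -0.23, 0.09], 0]
    - [[-0.64, -0.29, 0.11], 0]
    - [[-0.74, -0.33, 0.13], 0]
    - [[-0.79, -0.36, 0.15], 0]
    - [[-0.8, -0.36, 0.15], 0]
    - [[-0.8, -0.36, 0.15], 0]
    - [[-0.8, -0.36, 0.15], 0]

```text
time_s: 3.3
tcp_pos: [539.8, 320.8, 154.3]
ee_rot: [180.0, -0.0, 170.3]
contact_force: [-0.3, 0.3, 0.3]
finger_gap: 1.001
grip_force: 0.0
```

```bash
python3 - <<'E'
from h import *
np.set_printoptions(suppress=True,precision=1)
print(bot.observe()["ee_rot"],pose()[0])
im=imaging.capture("wrist");cv2.imwrite("pics/w1.png",im);C=cal("wrist");np.savez("w1.npz",K=C[0],D=C[1],R=C[2],t=C[3])
print(finder.spot_in("pick","wrist"))
P={}
for n,d in [("mat0",(576,320,3)),("h",(527,330,31)),("hook",(635,313,27))]: print(n,proj(C,d))
r=finder.trace("pick","wrist")
m=r[0]["mask"].astype(np.uint8)*1; print(r[0]["p"],r[0]["extent"],cv2.minAreaRect(cv2.findNonZero(m)))
hsv=cv2.cvtColor(im,cv2.COLOR_BGR2HSV); o=cv2.inRange(hsv,(3,150,80),(18,255,255)); o=cv2.morphologyEx(o,cv2.MORPH_OPEN,np.ones((3,3)))
print("orange",cv2.minAreaRect(cv2.findNonZero(o)),o.sum()/255)
E
```

```text
[180.   -0.  170.3] [539.8 320.8 154.3]
[{'extent': [316.1, 130.4, 354.9, 284.0], 'p': 0.9}, {'extent': [109.9, 63.3, 186.6, 135.4], 'p': 0.65}]
mat0 [[325.9 218.2]]
h [[328.3 175.8]]
hook [[329.1 283. ]]
0.94 [316.4, 132.1, 352.3, 285.0] ((333.6076965332031, 207.06155395507812), (149.85971069335938, 35.75786590576172), 88.78113555908203)
orange ((333.0, 177.5), (87.0, 32.0), 90.0) 2830.0
```

View pics/w1.png

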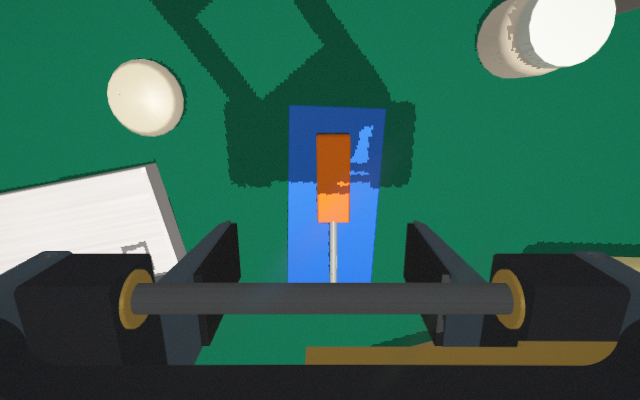

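```bash
python3 - <<'E'
from h import *
np.set_printoptions(suppress=True,precision=1)
C=cal("wrist");T=cal("top")
q=plane(C,[(317,133.5),(350,133.5),(350,222),(317.5,222)],31);print(q,q.mean(0))
d=q[2]+q[3]-q[0]-q[1];print("yaw",np.degrees(np.arctan2(d[1],d[0])),np.linalg.norm(d)/2,np.linalg.norm(q[1]-q[0]))
s=plane(C,[(334,228),(333.3,278)],27.5);d=s[1]-s[0];print(s,np.degrees(np.arctan2(d[1],d[0])))
print("tri",tri([(C,(333.5,177.5)),(T,np.array([183,120])/2+[110,140])]))
c=q.mean(0);print("delta",delta([c[0],c[1],31-28+2.5]))
# mat corners for record
m=plane(C,[(288.5,107),(385,109.5)],3);print(m)
E
```

```text
[[489.1 326.3  31. ]
 [493.8 354.1  31. ]
 [573.6 342.4  31. ]
 [568.5 312.8  31. ]] [531.3 333.9  31. ]
yaw -8.973496154901314 80.60346980616696 28.218797004820587
[[578.4 326.8  27.5]
 [630.1 317.8  27.5]] -9.87104726518883
tri (array([531. , 333.7,  17.1]), [array([-0.6, -1.7]), array([-0.1, -0.5])])
delta [0.1 0.1 0.7]
[[463.8 303.9   3. ]
 [480.9 390.7   3. ]]
```

Call:
servo_tool:
  deltas:
    - [[0.02, 0.03, 0.06], 0]
    - [[0.05, 0.057, 0.18], 0]
    - [[0.053, 0.057, 0.32], 0]
    - [[0.053, 0.057, 0.46], 0]
    - [[0.053, 0.057, 0.58], 0]
    - [[0.053, 0.057, 0.67], 0]
    - [[0.053, 0.057, 0.72], 0]
    - [[0.053, 0.057, 0.737], 0]
    - [[0.053, 0.057, 0.737], 0]
    - [[0.053, 0.057, 0.737], 0]

```text
time_s: 4.45
tcp_pos: [532.7, 333.4, 7.5]
ee_rot: [179.9, 0.1, 170.2]
contact_force: [-0.0, -0.4, 0.3]
finger_gap: 0.997
grip_force: 0.0
```

Call:
servo_tool:
  deltas:
    - [[0, 0, 0], 0]
    - [[0, 0, 0], 0]
    - [[0, 0, 0], 0]
    - [[0, 0, 0], 0]
    - [[0, 0, 0], 0]
    - [[0, 0, 0], 0]
    - [[0, 0, 0], 0]
    - [[0, 0, 0], 0]
    - [[0, 0, 0], 0]
    - [[0, 0, 0], 0]
  hand: -0.6
  force: 50

```text
time_s: 5.45
tcp_pos: [532.2, 332.9, 6.5]
ee_rot: [180.0, -0.0, 170.2]
contact_force: [0.2, -0.0, -0.0]
finger_gap: 0.327
grip_force: 50.0
```

Call:
servo_tool:
  deltas:
    - [[0, 0, -0.06], 0]
    - [[0, 0, -0.18], 0]
    - [[0, 0, -0.32], -0.02]
    - [[-0.03, -0.05, -0.48], -0.04]
    - [[-0.1, -0.15, -0.64], -0.06]
    - [[-0.2, -0.28, -0.8], -0.09]
    - [[-0.33, -0.43, -0.92], -0.11]
    - [[-0.44, -0.57, -0.98], -0.13]
    - [[-0.5, -0.65, -1.0], -0.131]
    - [[-0.5, -0.65, -1.0], -0.131]

```text
time_s: 6.45
tcp_pos: [610.0, 185.2, 208.3]
ee_rot: [-180.0, 0.2, -178.2]
contact_force: [-0.2, -0.3, -1.5]
finger_gap: 0.323
grip_force: 50.0
```

Call:
servo_tool:
  deltas:
    - [[-0.04, -0.08, 0], 0]
    - [[-0.1, -0.2, 0], 0]
    - [[-0.18, -0.35, 0], 0]
    - [[-0.26, -0.52, 0], 0]
    - [[-0.33, -0.67, 0], 0]
    - [[-0.39, -0.78, 0], 0]
    - [[-0.42, -0.84, 0], 0]
    - [[-0.43, -0.855, 0], 0]
    - [[-0.43, -0.855, 0], 0]
    - [[-0.43, -0.855, 0], 0]

```text
time_s: 7.45
tcp_pos: [699.9, 21.2, 206.5]
ee_rot: [180.0, -0.0, -177.9]
contact_force: [0.4, 0.3, -1.8]
finger_gap: 0.325
grip_force: 50.0
```

```bash
python3 - <<'E'
from h import *
np.set_printoptions(suppress=True,precision=1)
s=bot.observe();print(s["tcp_pos"],s["ee_rot"],s["grip_force"])
C=cal("wrist");im=imaging.capture("wrist");cv2.imwrite("pics/w2.png",im);np.savez("w2.npz",K=C[0],D=C[1],R=C[2],t=C[3])
for q in ["clip0","wheel_brown","wheel_grey","wheel_white"]:
    for a in finder.spot_in(q,"wrist")[:4]:print(q,round(a["p"],2),np.array(a["extent"]))
for y in (117,17.6,-82.4): print(proj(C,(644-(y-17)*.036,y,81.5)))
E
```

```text
[699.9  21.2 206.5] [ 180.    -0.  -177.9] 49.98458951711655
clip0 0.72 [302.8  51.2 339.7 142.8]
clip0 0.68 [542.    0.  640.  170.8]
clip0 0.66 [186.4  49.5 226.5 139.7]
clip0 0.4 [ 0.   0.6 35.9 64.1]
wheel_brown 0.69 [181.5  96.  249.6 158.6]
wheel_brown 0.55 [414.3  51.5 460.8 145.2]
wheel_grey 0.55 [286.2  98.3 355.5 161.5]
wheel_white 0.64 [393.3  99.6 465.1 165.2]
[[434.9 127.5]]
[[318.6 127.5]]
[[201.5 127.3]]
```

View pics/w2.png

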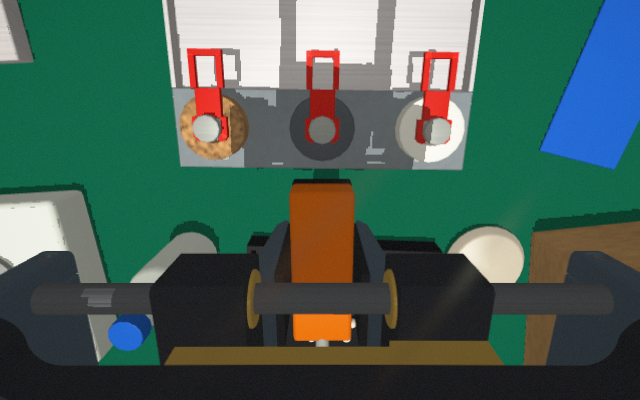

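```bash
python3 - <<'E'
from h import *
from scipy.optimize import least_squares
np.set_printoptions(suppress=True,precision=2)
im=cv2.imread("pics/w2.png");z=np.load("w2.npz");C=(z["K"],z["D"],z["R"],z["t"])
hsv=cv2.cvtColor(im,cv2.COLOR_BGR2HSV);r=cv2.inRange(hsv,(0,170,90),(8,255,255))|cv2.inRange(hsv,(172,170,90),(180,255,255))
n,l,st,ce=cv2.connectedComponentsWithStats(r)
for s in st[1:]:
    if s[4]>200: print("red",s)
cand=[]
for (u,v) in [(207,128),(322,128),(437,130)]:
    g=cv2.resize(im[v-25:v+25,u-25:u+25],None,fx=8,fy=8,interpolation=cv2.INTER_CUBIC);cand.append(g)
cv2.imwrite("pics/w2heads.png",cv2.resize(np.hstack(cand),(798,266)))
B=[(0,-100,81.5),(0,0,81.5),(0,100,81.5),(45,-150,24),(45,150,24),(-65,-100,70),(-65,0,70),(-65,100,70)]
U=np.array([(207,128),(322,128.5),(437,130),(180,167.5),(464,169.5),(205,48.5),(323,50.5),(440.5,52)],float)
B=np.array(B,float)
def W(p): c,s=np.cos(p[2]),np.sin(p[2]);return np.c_[p[0]+c*B[:,0]-s*B[:,1],p[1]+s*B[:,0]+c*B[:,1],B[:,2]]
s=least_squares(lambda p:(proj(C,W(p))-U).ravel(),[644,18,.036],loss="soft_l1");print(s.x[:2],np.degrees(s.x[2]));print(proj(C,W(s.x))-U)
E
```

```text
red [ 187   49   42   92 1605]
red [ 305   51   34   92 1398]
red [ 416   52   42   91 1497]
[646.06  20.9 ] 1.6010155099774546
[[-1.45  1.  ]
 [ 0.37  1.59]
 [ 1.96  1.03]
 [-0.26 -0.31]
 [-0.38  0.07]
 [-1.97 -0.13]
 [ 0.05 -0.84]
 [ 2.34 -1.39]]
```

View pics/w2heads.png

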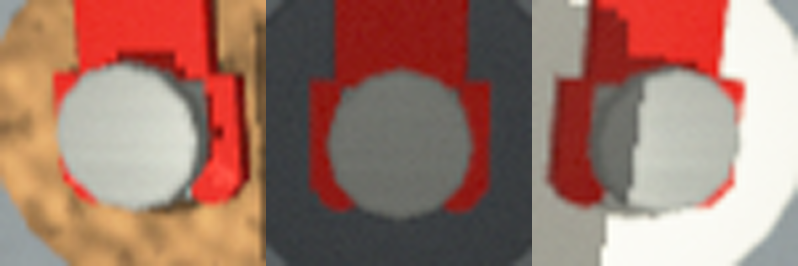

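Call:
servo_tool:
  deltas:
    - [[0.08, 0.03, 0], 0]
    - [[0.22, 0.1, 0], 0]
    - [[0.4, 0.2, 0], 0.006]
    - [[0.58, 0.3, 0.03], 0.006]
    - [[0.76, 0.4, 0.1], 0.006]
    - [[0.9, 0.47, 0.2], 0.006]
    - [[0.98, 0.51, 0.3], 0.006]
    - [[1.0, 0.518, 0.38], 0.006]
    - [[1.0, 0.518, 0.45], 0.006]
    - [[1.0, 0.518, 0.48], 0.006]

```text
time_s: 8.7
tcp_pos: [496.0, 116.7, 109.8]
ee_rot: [-180.0, -0.1, -178.5]
contact_force: [-0.8, -0.6, -1.7]
finger_gap: 0.326
grip_force: 50.0
```

```bash
cat > k.py <<'E'
from h import *
import sys
np.set_printoptions(suppress=True,precision=3)
tgt=np.array(eval(sys.argv[1]),float); yaw=float(sys.argv[2])
s=bot.observe();print(s["tcp_pos"],s["ee_rot"],"d",delta(tgt),"tw",round((((s["ee_rot"][2]-yaw)+180)%360-180)/90,3))
E
cat > bed.py <<'E'
import numpy as np
X0,Y0,YAW=646.0,20.5,np.radians(1.6)
def b2w(x,y): c,s=np.cos(YAW),np.sin(YAW);return X0+c*x-s*y,Y0+s*x+c*y
E
python3 - <<'E'
from h import *
im=imaging.capture("top");C=cal("top");im2=imaging.capture("scene")
cv2.imwrite("pics/t2.png",np.hstack([cv2.resize(im[150:210,220:300],(640,480),interpolation=cv2.INTER_CUBIC)[:, :400],cv2.resize(im2[150:225,310:385],(400,400),interpolation=cv2.INTER_CUBIC)[:480].repeat(1,0) if 0 else cv2.copyMakeBorder(cv2.resize(im2[170:240,310:380],(400,400),interpolation=cv2.INTER_CUBIC),0,80,0,0,cv2.BORDER_CONSTANT)]))
E
python3 k.py "(490.9,116.6,100)" 181.6
```

```text
[496.632 116.534 110.193] [-179.993   -0.06  -178.537] d [0.029 0.001 0.051] tw -0.002
```

View pics/t2.png

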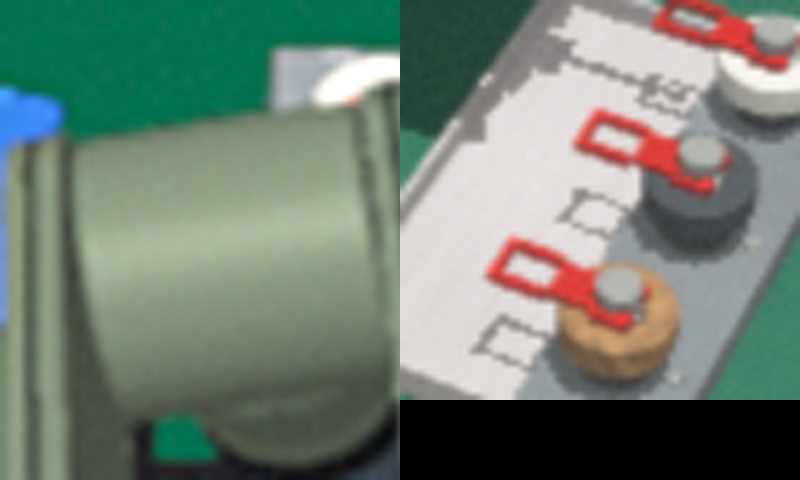

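Call:
servo_tool:
  deltas:
    - [[0.01, 0, 0.02], 0]
    - [[0.02, 0.001, 0.05], 0]
    - [[0.029, 0.001, 0.08], 0]
    - [[0.029, 0.001, 0.11], 0]
    - [[0.029, 0.001, 0.12], 0]
    - [[0.029, 0.001, 0.12], 0]
    - [[0.029, 0.001, 0.12], 0]
    - [[0.029, 0.001, 0.12], 0]
    - [[0.029, 0.001, 0.12], 0]
    - [[0.029, 0.001, 0.12], 0]

```text
time_s: 9.8
tcp_pos: [491.3, 116.5, 86.7]
ee_rot: [180.0, 0.0, -178.5]
contact_force: [-0.1, -0.2, -0.7]
finger_gap: 0.323
grip_force: 50.0
```

```bash
python3 - <<'E'
from h import *
from bed import *
t,_=pose();print(t)
im2=imaging.capture("scene");S=cal("scene")
u0,v0=305,140;f=10
g=cv2.resize(im2[v0:v0+60,u0:u0+80],None,fx=f,fy=f,interpolation=cv2.INTER_CUBIC)
# predicted window outline for clip0 and predicted foot leg
for x,y in [(-34,109),(-60,109),(-60,91),(-34,91)]:
    w=b2w(x,y);p=(proj(S,(*w,70))[0]-[u0,v0]+.5)*f;cv2.circle(g,tuple(int(a) for a in p),4,(255,0,0),-1)
yaw=np.radians(1.6)
for dz in (0,24):
    P=(t[0]-1+110*np.cos(yaw),t[1]+110*np.sin(yaw),t[2]-4+dz);p=(proj(S,P)[0]-[u0,v0]+.5)*f;cv2.circle(g,tuple(int(a) for a in p),4,(0,255,0),-1)
cv2.imwrite("pics/s3.png",g)
E
```

```text
[491.30376768 116.54144594  86.7127807 ]
```

View pics/s3.png

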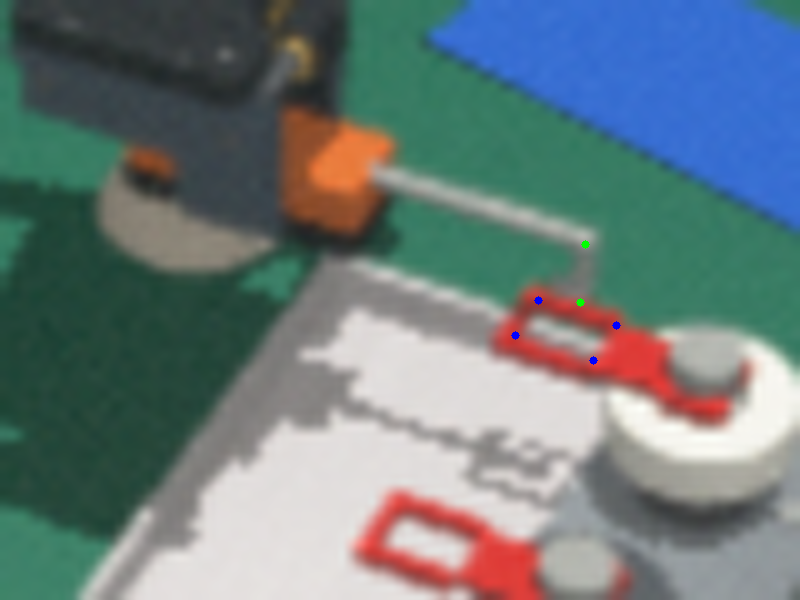

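Call:
servo_tool:
  deltas:
    - [[0.01, 0, 0.01], 0]
    - [[0.01, 0, 0.03], 0]
    - [[0.01, 0, 0.06], 0]
    - [[0.01, 0, 0.09], 0]
    - [[0.01, 0, 0.115], 0]
    - [[0.01, 0, 0.132], 0]
    - [[0.01, 0, 0.14], 0]
    - [[0.01, 0, 0.14], 0]
    - [[0.01, 0, 0.14], 0]
    - [[0.01, 0, 0.14], 0]

```text
time_s: 10.85
tcp_pos: [489.4, 116.5, 58.8]
ee_rot: [180.0, 0.0, -178.6]
contact_force: [0.6, 0.3, -1.5]
finger_gap: 0.327
grip_force: 50.0
```

```bash
python3 - <<'E'
from h import *
print(bot.observe()["contact_force"],bot.observe()["moment"])
im2=imaging.capture("scene")
u0,v0=320,150;f=10
cv2.imwrite("pics/s4.png",cv2.resize(im2[v0:v0+40,u0:u0+60],None,fx=f,fy=f,interpolation=cv2.INTER_CUBIC))
E
```

```text
[ 0.55839538  0.29439203 -1.5338948 ] [ 0.05351259  0.05319602 -0.0108343 ]
```

View pics/s4.png

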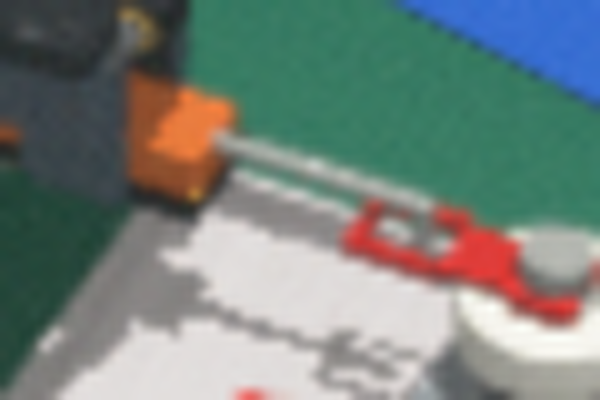

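Call:
servo_tool:
  deltas:
    - [[0.03, 0, 0], 0]
    - [[0.06, 0, 0], 0]
    - [[0.09, 0, 0], 0]
    - [[0.12, 0, 0], 0]
    - [[0.15, 0, 0], 0]
    - [[0.19, 0, 0], 0]
    - [[0.23, 0, 0], 0]
    - [[0.28, 0, 0], 0]
    - [[0.33, 0, 0], 0]
    - [[0.36, 0, 0], 0]

```text
time_s: 11.9
tcp_pos: [415.4, 114.5, 58.4]
ee_rot: [-180.0, -0.1, -178.5]
contact_force: [0.8, -0.1, -2.0]
finger_gap: 0.326
grip_force: 50.0
```

```bash
python3 - <<'E'
from h import *
print(bot.observe()["tcp_pos"],bot.observe()["contact_force"],bot.observe()["moment"])
im2=imaging.capture("scene")
u0,v0=310,150;f=8
cv2.imwrite("pics/s5.png",cv2.resize(im2[v0:v0+60,u0:u0+80],None,fx=f,fy=f,interpolation=cv2.INTER_CUBIC))
E
```

```text
[415.43693937 114.47094591  58.37481537] [ 0.80378211 -0.12724539 -2.04116804] [ 0.06106524 -0.05562788 -0.06529309]
```

View pics/s5.png

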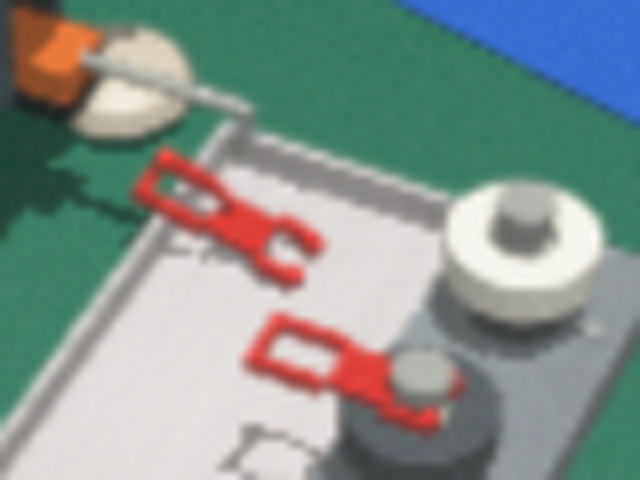

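Call:
servo_tool:
  deltas:
    - [[0, 0, -0.04], 0]
    - [[0, 0, -0.1], 0]
    - [[0, -0.03, -0.14], 0]
    - [[-0.03, -0.1, -0.14], 0]
    - [[-0.1, -0.2, -0.14], 0]
    - [[-0.2, -0.32, -0.14], 0]
    - [[-0.3, -0.43, -0.14], 0]
    - [[-0.36, -0.49, -0.14], 0]
    - [[-0.368, -0.501, -0.14], 0]
    - [[-0.368, -0.501, -0.14], 0]

```text
time_s: 12.95
tcp_pos: [492.8, 16.4, 86.4]
ee_rot: [180.0, -0.1, -178.6]
contact_force: [-0.7, -0.0, -2.0]
finger_gap: 0.326
grip_force: 50.0
```

```bash
python3 k.py "(491.6,16.2,58.5)" 181.6; python3 - <<'E'
from h import *
im2=imaging.capture("scene")
u0,v0=300,150;f=8
cv2.imwrite("pics/s6.png",cv2.resize(im2[v0:v0+60,u0:u0+80],None,fx=f,fy=f,interpolation=cv2.INTER_CUBIC))
E
```

```text
[492.812  16.356  86.408] [ 179.971   -0.066 -178.605] d [ 0.006 -0.001  0.14 ] tw -0.002
```

View pics/s6.png

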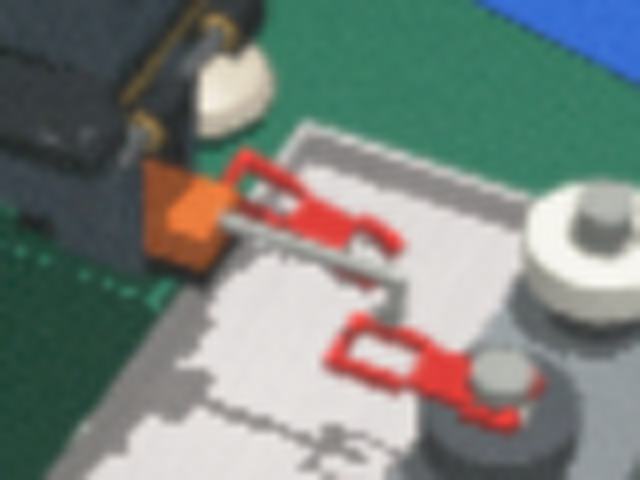

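Call:
servo_tool:
  deltas:
    - [[0.006, 0, 0.01], 0]
    - [[0.006, 0, 0.03], 0]
    - [[0.006, 0, 0.06], 0]
    - [[0.006, 0, 0.09], 0]
    - [[0.006, 0, 0.115], 0]
    - [[0.006, 0, 0.132], 0]
    - [[0.006, 0, 0.14], 0]
    - [[0.006, 0, 0.14], 0]
    - [[0.006, 0, 0.14], 0]
    - [[0.03, 0, 0.14], 0]

```text
time_s: 14.0
tcp_pos: [488.1, 16.2, 58.8]
ee_rot: [180.0, 0.1, -178.6]
contact_force: [-0.5, 0.5, -1.2]
finger_gap: 0.328
grip_force: 50.0
```

Call:
servo_tool:
  deltas:
    - [[0.03, 0, 0], 0]
    - [[0.06, 0, 0], 0]
    - [[0.09, 0, 0], 0]
    - [[0.12, 0, 0], 0]
    - [[0.15, 0, 0], 0]
    - [[0.18, 0, 0], 0]
    - [[0.21, 0, 0], 0]
    - [[0.24, 0, 0], 0]
    - [[0.265, 0, 0], 0]
    - [[0.28, 0, 0], 0]

```text
time_s: 15.0
tcp_pos: [430.6, 14.7, 58.5]
ee_rot: [180.0, -0.0, -178.6]
contact_force: [-0.6, -1.0, -1.2]
finger_gap: 0.331
grip_force: 50.0
```

```bash
python3 - <<'E'
from h import *
print(bot.observe()["tcp_pos"],bot.observe()["contact_force"],bot.observe()["moment"])
im2=imaging.capture("scene")
u0,v0=300,150;f=8
cv2.imwrite("pics/s7.png",cv2.resize(im2[v0:v0+60,u0:u0+80],None,fx=f,fy=f,interpolation=cv2.INTER_CUBIC))
E
```

```text
[430.55095689  14.74834574  58.47418732] [-0.63645196 -1.03243085 -1.22212472] [ 0.04337738 -0.00853295 -0.01013554]
```

View pics/s7.png

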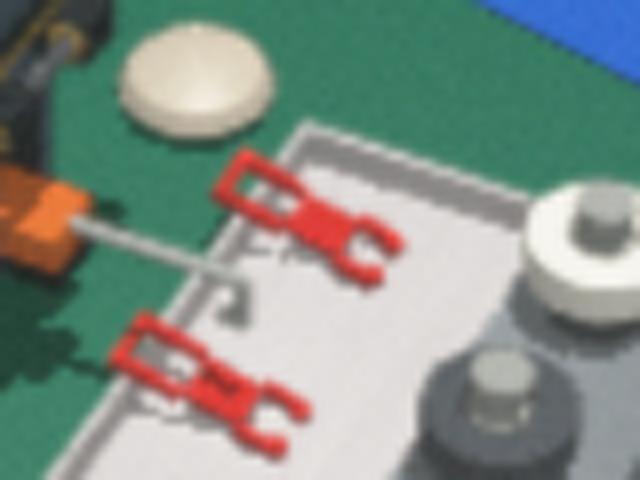

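Call:
servo_tool:
  deltas:
    - [[0, 0, -0.04], 0]
    - [[0, 0, -0.1], 0]
    - [[0, -0.03, -0.14], 0]
    - [[-0.03, -0.1, -0.14], 0]
    - [[-0.1, -0.2, -0.14], 0]
    - [[-0.18, -0.32, -0.14], 0]
    - [[-0.25, -0.43, -0.14], 0]
    - [[-0.3, -0.49, -0.14], 0]
    - [[-0.307, -0.5, -0.14], 0]
    - [[-0.307, -0.5, -0.14], 0]

```text
time_s: 16.05
tcp_pos: [494.8, -83.5, 86.4]
ee_rot: [180.0, -0.1, -178.6]
contact_force: [-0.7, -0.5, -0.5]
finger_gap: 0.327
grip_force: 50.0
```

Call:
servo_tool:
  deltas:
    - [[0, 0, 0.01], 0]
    - [[0, 0, 0.03], 0]
    - [[0, 0, 0.06], 0]
    - [[0, 0, 0.09], 0]
    - [[0, 0, 0.115], 0]
    - [[0, 0, 0.132], 0]
    - [[0, 0, 0.14], 0]
    - [[0, 0, 0.14], 0]
    - [[0, 0, 0.14], 0]
    - [[0.02, 0, 0.14], 0]

```text
time_s: 17.05
tcp_pos: [491.9, -83.9, 58.8]
ee_rot: [-180.0, 0.1, -178.5]
contact_force: [-0.8, 0.6, -2.1]
finger_gap: 0.326
grip_force: 50.0
```

Call:
servo_tool:
  deltas:
    - [[0.03, 0, 0], 0]
    - [[0.06, 0, 0], 0]
    - [[0.09, 0, 0], 0]
    - [[0.12, 0, 0], 0]
    - [[0.15, 0, 0], 0]
    - [[0.18, 0, 0], 0]
    - [[0.21, 0, 0], 0]
    - [[0.24, 0, 0], 0]
    - [[0.265, 0, 0], 0]
    - [[0.28, 0, 0], 0]

```text
time_s: 18.05
tcp_pos: [434.5, -85.1, 58.5]
ee_rot: [180.0, -0.0, -178.6]
contact_force: [-0.3, 0.3, -1.7]
finger_gap: 0.327
grip_force: 50.0
```

```bash
python3 - <<'E'
from h import *
print(bot.observe()["tcp_pos"],bot.observe()["contact_force"],bot.observe()["moment"])
im2=imaging.capture("scene")
u0,v0=275,145;f=6
cv2.imwrite("pics/s8.png",cv2.resize(im2[v0:v0+95,u0:u0+110],None,fx=f,fy=f,interpolation=cv2.INTER_CUBIC))
r=finder.trace("clip0","scene");print([(round(a["p"],2),a["extent"]) for a in r])
E
```

```text
[434.52797228 -85.12252643  58.47969505] [-0.31558725  0.26869459 -1.71372083] [ 0.0056387   0.00245691 -0.04524115]
[(0.7, [322.2, 196.7, 332.2, 206.3]), (0.62, [300.0, 209.8, 322.2, 231.5]), (0.54, [284.0, 193.5, 316.0, 206.2]), (0.44, [334.6, 176.4, 347.3, 183.2]), (0.38, [234.0, 258.6, 294.1, 314.2])]
```

View pics/s8.png

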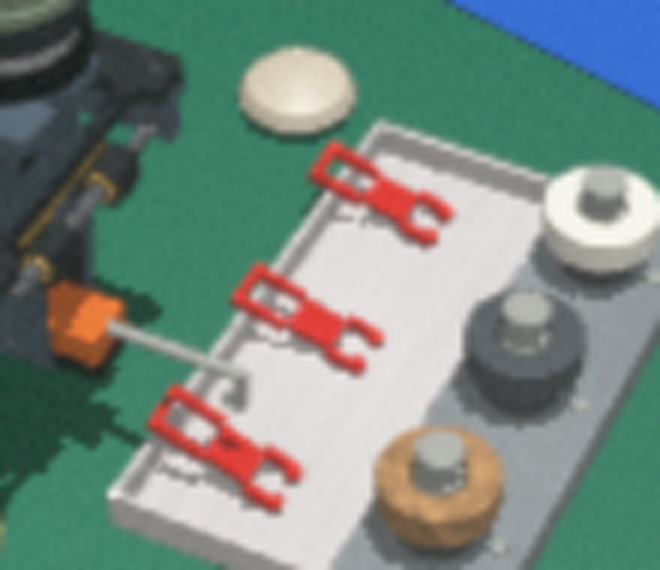

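```bash
python3 - <<'E'
from h import *
from bed import *
np.set_printoptions(suppress=True,precision=1)
S=cal("scene");g=lambda *l:np.array(l)/6+[275,145]-.5
e=plane(S,g((321,160),(244,284),(161,412)),28);j=plane(S,g((440,228),(369,356),(288,490)),7)
c,s=np.cos(YAW),np.sin(YAW)
for P in list(e)+list(j):
    d=P[:2]-[X0,Y0];print(P,"bed",c*d[0]+s*d[1],-s*d[0]+c*d[1])
sh=plane(S,g((298,120)),0);print("shell front-ish",sh)
h=plane(S,g((604,182),(526,304),(441,446)),81.5)
for P in h: d=P[:2]-[X0,Y0];print("head bed",c*d[0]+s*d[1],-s*d[0]+c*d[1])
E
```

```text
[481.5 117.7  28. ] bed -161.71386797844033 101.74931157719395
[490.5  15.7  28. ] bed -155.60579163142853 -0.40566983826173875
[497.3 -80.7  28. ] bed -151.42864706686873 -96.96398235387014
[552.6 119.9   7. ] bed -90.55947445156342 101.96912632611517
[561.8  18.1   7. ] bed -84.25054479184189 -0.011891636144437445
[567.6 -80.1   7. ] bed -81.17562348716484 -98.32848876430675
shell front-ish [[440.1 168.3   0. ]]
head bed -0.3336918189222353 97.47143975557344
head bed -1.9319378192616483 0.7864218178373475
head bed -1.2407247503707481 -99.92555941176751
```

Call:
servo_tool:
  deltas:
    - [[0.04, 0, 0], 0]
    - [[0.12, 0, 0], 0]
    - [[0.22, 0, 0], 0]
    - [[0.31, 0.005, 0], 0]
    - [[0.36, 0.005, 0], 0]
    - [[0.37, 0.005, 0.02], 0]
    - [[0.37, 0.005, 0.07], 0]
    - [[0.37, 0.005, 0.12], 0]
    - [[0.37, 0.005, 0.15], 0]
    - [[0.37, 0.005, 0.152], 0]

```text
time_s: 19.15
tcp_pos: [361.4, -86.0, 27.5]
ee_rot: [180.0, -0.1, -178.5]
contact_force: [1.0, 0.9, -1.0]
finger_gap: 0.323
grip_force: 50.0
```

Call:
servo_tool:
  deltas:
    - [[-0.02, 0, 0], 0]
    - [[-0.05, 0, 0], 0]
    - [[-0.08, 0, 0], 0]
    - [[-0.11, 0, 0], 0]
    - [[-0.14, 0, 0], 0]
    - [[-0.17, 0, 0], 0]
    - [[-0.2, 0, 0], 0]
    - [[-0.225, 0, 0], 0]
    - [[-0.24, 0, 0], 0]
    - [[-0.24, 0, 0], 0]

```text
time_s: 20.15
tcp_pos: [409.8, -84.8, 28.1]
ee_rot: [-180.0, 0.0, -178.5]
contact_force: [-0.0, -0.4, -1.4]
finger_gap: 0.324
grip_force: 50.0
```

```bash
cat > red.py <<'E'
from h import *
from bed import *
np.set_printoptions(suppress=True,precision=0)
im=imaging.capture("scene");S=cal("scene")
cv2.imwrite("pics/last.png",im)
hsv=cv2.cvtColor(im,cv2.COLOR_BGR2HSV);r=cv2.inRange(hsv,(0,150,90),(7,255,255))|cv2.inRange(hsv,(173,150,90),(180,255,255))
n,l,st,ce=cv2.connectedComponentsWithStats(r,connectivity=8)
c,s=np.cos(YAW),np.sin(YAW)
for i in range(1,n):
    if st[i][4]>25:
        v,u=np.nonzero(l==i);P=plane(S,np.c_[u,v],8)[:,:2]-[X0,Y0]
        b=np.c_[P@[c,s],P@[-s,c]];print(st[i],"bed x",b[:,0].min(),b[:,0].max(),"y",b[:,1].min(),b[:,1].max(),b.mean(0))
E
python3 red.py
```

```text
[327 169  20  16  74] bed x -170.93326296796843 -92.58148311011996 y 89.27457778708145 135.302517934665 [-135.  112.]
[314 189  11  10  27] bed x -164.49010200564783 -136.4146081636183 y -0.3473326444390704 32.2348444604105 [-154.   15.]
[323 195  12  12  48] bed x -131.06819864038297 -85.43842381267278 y -11.747422192151976 19.565718690774016 [-115.    6.]
[301 217  26  14  94] bed x -146.35709670669112 -72.95778756281331 y -115.24451093678408 -86.26019341948412 [-108. -101.]
```

Call:
servo_tool:
  deltas:
    - [[0, 0, -0.05], 0]
    - [[0.02, 0, -0.12], 0]
    - [[0.1, 0.08, -0.15], 0]
    - [[0.18, 0.2, -0.15], 0]
    - [[0.24, 0.33, -0.15], 0]
    - [[0.251, 0.44, -0.14], 0]
    - [[0.251, 0.485, -0.11], 0]
    - [[0.251, 0.493, -0.06], 0]
    - [[0.251, 0.493, -0.01], 0]
    - [[0.251, 0.493, 0], 0]

```text
time_s: 21.2
tcp_pos: [356.2, 12.3, 27.6]
ee_rot: [-180.0, -0.1, -178.5]
contact_force: [0.6, -0.5, -0.8]
finger_gap: 0.328
grip_force: 50.0
```

Call:
servo_tool:
  deltas:
    - [[-0.02, 0, 0], 0]
    - [[-0.05, 0, 0], 0]
    - [[-0.08, 0, 0], 0]
    - [[-0.11, 0, 0], 0]
    - [[-0.14, 0, 0], 0]
    - [[-0.17, 0, 0], 0]
    - [[-0.2, 0, 0], 0]
    - [[-0.225, 0, 0], 0]
    - [[-0.24, 0, 0], 0]
    - [[-0.24, 0, 0], 0]

```text
time_s: 22.2
tcp_pos: [405.1, 13.7, 28.1]
ee_rot: [180.0, 0.0, -178.6]
contact_force: [-0.5, -0.3, -1.6]
finger_gap: 0.326
grip_force: 50.0
```

```bash
python3 red.py; python3 - <<'E'
from h import *
np.set_printoptions(suppress=True,precision=1)
# shell location from scene (now robot elsewhere)
S=cal("scene");r=finder.trace("shell_a","scene")
for a in r[:2]:
    v,u=np.nonzero(a["mask"]);P=plane(S,np.c_[u,v],12);print(a["p"],P.min(0),P.max(0),P.mean(0))
E
```

```text
[327 169  23  16  82] bed x -170.93326296796843 -91.58011409626496 y 89.27457778708145 135.302517934665 [-133.  112.]
[323 196  16  12  49] bed x -134.72799791109844 -72.70246796073464 y -14.151242033713672 13.13074986908293 [-103.    0.]
[301 217  26  14  95] bed x -146.35709670669112 -72.95778756281331 y -115.24451093678408 -87.11955919442993 [-108. -101.]
0.58 [401.1 141.7  12. ] [466.9 213.5  12. ] [434.  177.3  12. ]
```

Call:
servo_tool:
  deltas:
    - [[0, 0, -0.05], 0]
    - [[0.02, 0, -0.12], 0]
    - [[0.1, 0.08, -0.15], 0]
    - [[0.18, 0.2, -0.15], 0]
    - [[0.26, 0.33, -0.15], 0]
    - [[0.286, 0.44, -0.14], 0]
    - [[0.286, 0.482, -0.11], 0]
    - [[0.286, 0.49, -0.06], 0]
    - [[0.286, 0.49, -0.01], 0]
    - [[0.286, 0.49, 0], 0]

```text
time_s: 23.3
tcp_pos: [344.6, 109.9, 27.6]
ee_rot: [-180.0, -0.1, -178.5]
contact_force: [0.1, 0.1, -0.6]
finger_gap: 0.329
grip_force: 50.0
```

Call:
servo_tool:
  deltas:
    - [[-0.03, 0, 0], 0]
    - [[-0.06, 0, 0], 0]
    - [[-0.09, 0, 0], 0]
    - [[-0.12, 0, 0], 0]
    - [[-0.16, 0, 0], 0]
    - [[-0.19, 0, 0], 0]
    - [[-0.22, 0, 0], 0]
    - [[-0.25, 0, 0], 0]
    - [[-0.275, 0, 0], 0]
    - [[-0.28, 0, 0], 0]

```text
time_s: 24.3
tcp_pos: [401.8, 111.8, 28.2]
ee_rot: [180.0, 0.0, -178.6]
contact_force: [-0.3, 0.5, -1.8]
finger_gap: 0.324
grip_force: 50.0
```

```bash
python3 red.py; python3 k.py "(532,333.4,80)" 170.3
```

```text
[340 179   9   7  33] bed x -113.92072245945246 -87.79904190091669 y 89.33012279429876 110.45177315776971 [-103.  100.]
[317 195  22  13  64] bed x -145.94702698178762 -72.70246796073464 y -14.151242033713672 13.13074986908293 [-112.   -1.]
[301 217  26  14  93] bed x -146.35709670669112 -72.95778756281331 y -115.24451093678408 -87.11955919442993 [-108. -101.]
[401.404 111.689  28.132] [ 179.994    0.018 -178.553] d [-0.681  1.092 -0.259] tw 0.124
```

Call:
servo_tool:
  deltas:
    - [[0, 0, -0.06], 0]
    - [[0, 0, -0.16], 0]
    - [[-0.03, 0.05, -0.26], 0.01]
    - [[-0.1, 0.15, -0.31], 0.03]
    - [[-0.2, 0.3, -0.31], 0.05]
    - [[-0.3, 0.46, -0.31], 0.07]
    - [[-0.4, 0.62, -0.31], 0.09]
    - [[-0.5, 0.78, -0.31], 0.11]
    - [[-0.58, 0.92, -0.31], 0.124]
    - [[-0.62, 1.0, -0.31], 0.124]

```text
time_s: 25.35
tcp_pos: [520.6, 317.0, 89.7]
ee_rot: [180.0, 0.0, 170.3]
contact_force: [0.4, -0.2, -1.3]
finger_gap: 0.325
grip_force: 50.0
```

```bash
python3 red.py; python3 k.py "(532.2,333.2,7.2)" 170.3
```

```text
[340 178  13   9  41] bed x -118.83439761301891 -71.5709986585638 y 86.57177501440418 110.45177315776971 [-99.  99.]
[317 195  22  13  64] bed x -145.94702698178762 -72.70246796073464 y -14.151242033713672 13.13074986908293 [-112.   -1.]
[301 217  26  14  91] bed x -146.35709670669112 -72.95778756281331 y -115.24451093678408 -87.11955919442993 [-108. -101.]
[521.657 318.873  89.735] [179.817   0.094 170.374] d [-0.039  0.078  0.413] tw 0.001
```

Call:
servo_tool:
  deltas:
    - [[-0.02, 0.03, 0.03], 0]
    - [[-0.04, 0.07, 0.1], 0]
    - [[-0.04, 0.078, 0.18], 0]
    - [[-0.04, 0.078, 0.26], 0]
    - [[-0.04, 0.078, 0.33], 0]
    - [[-0.04, 0.078, 0.38], 0]
    - [[-0.04, 0.078, 0.404], 0]
    - [[-0.04, 0.078, 0.41], 0]
    - [[-0.04, 0.078, 0.412], 0]
    - [[-0.04, 0.078, 0.412], 0]

```text
time_s: 26.4
tcp_pos: [530.8, 329.0, 8.4]
ee_rot: [179.9, 0.1, 170.3]
contact_force: [-0.4, 0.2, -1.6]
finger_gap: 0.326
grip_force: 50.0
```

Call:
servo_tool:
  deltas:
    - [[0, 0, 0], 0]
    - [[0, 0, 0], 0]
    - [[0, 0, 0], 0]
    - [[0, 0, 0], 0]
    - [[0, 0, 0], 0]
    - [[0, 0, -0.02], 0]
    - [[0, 0, -0.1], 0]
    - [[0, 0, -0.2], 0]
    - [[0, 0, -0.35], 0]
    - [[0, 0, -0.5], 0]
  hand: 1

```text
time_s: 27.4
tcp_pos: [530.0, 328.6, 108.7]
ee_rot: [-180.0, -0.0, 170.3]
contact_force: [-0.3, 0.0, 1.1]
finger_gap: 0.999
grip_force: 0.0
```

Call:
servo_tool:
  deltas:
    - [[-0.03, -0.02, -0.08], 0]
    - [[-0.12, -0.1, -0.18], -0.02]
    - [[-0.25, -0.22, -0.28], -0.04]
    - [[-0.4, -0.36, -0.36], -0.06]
    - [[-0.56, -0.5, -0.42], -0.08]
    - [[-0.71, -0.64, -0.456], -0.1]
    - [[-0.83, -0.74, -0.456], -0.12]
    - [[-0.92, -0.81, -0.456], -0.13]
    - [[-0.956, -0.846, -0.456], -0.13]
    - [[-0.956, -0.846, -0.456], -0.13]

```text
time_s: 28.4
tcp_pos: [690.5, 128.7, 198.7]
ee_rot: [180.0, -0.0, -178.1]
contact_force: [-0.3, 0.7, 0.8]
finger_gap: 1.0
grip_force: 0.0
```

Call:
servo_tool:
  deltas:
    - [[0, -0.06, 0], 0]
    - [[0, -0.17, 0], 0]
    - [[-0.01, -0.32, 0], 0]
    - [[-0.01, -0.48, 0], 0]
    - [[-0.02, -0.63, 0], 0]
    - [[-0.02, -0.75, 0], 0]
    - [[-0.02, -0.82, 0], 0]
    - [[-0.02, -0.85, 0], 0]
    - [[-0.02, -0.85, 0], 0]
    - [[-0.02, -0.85, 0], 0]

```text
time_s: 29.4
tcp_pos: [700.0, -38.8, 199.0]
ee_rot: [180.0, -0.0, -178.0]
contact_force: [-0.0, -0.5, 0.3]
finger_gap: 0.999
grip_force: 0.0
```

```bash
python3 - <<'E'
from h import *
s=bot.observe();print(s["tcp_pos"],s["ee_rot"])
C=cal("wrist");im=imaging.capture("wrist");cv2.imwrite("pics/w3.png",im);np.savez("w3.npz",K=C[0],D=C[1],R=C[2],t=C[3])
for n,y in [("wheel_white",100),("wheel_grey",0),("wheel_brown",-100)]:
    from bed import b2w
    for a in finder.trace(n,"wrist")[:2]:
        m=a["mask"].astype(np.uint8);cs=max(cv2.findContours(m,0,2)[0],key=cv2.contourArea)
        print(n,round(a["p"],2),np.round(a["extent"]),np.round(cv2.minEnclosingCircle(cs)[0],1),proj(C,(*b2w(0,y),64)).round(1),"head",proj(C,(*b2w(0,y),81.5)).round(1))
E
```

```text
[699.99674985 -38.80889912 198.99205108] [ 1.79957192e+02 -2.16412237e-03 -1.77951616e+02]
wheel_white 0.81 [463.  98. 534. 167.] [497.  130.5] [[502.5 132.1]] head [[513.2 134.1]]
wheel_grey 0.7 [352.  98. 422. 165.] [388. 130.] [[389.5 131.3]] head [[393.5 133.2]]
wheel_brown 0.76 [246.  97. 314. 162.] [276.4 129.2] [[276.8 130.3]] head [[274.1 132.2]]
```

```bash
python3 - <<'E'
from h import *
from bed import b2w
for f in ("w2","w3"):
    im=cv2.imread(f"pics/{f}.png");z=np.load(f+".npz");C=(z["K"],z["D"],z["R"],z["t"])
    for y in (-100,0,100):
        for zz,r0,nm in ((81.5,12,"head"),(64,30,"wheel")):
            p=proj(C,(*b2w(0,y),zz))[0]; e=np.linalg.norm(proj(C,(*b2w(0,y+r0),zz))[0]-p); k=5
            w=int(e*1.5); u,v=np.round(p).astype(int)
            g=cv2.GaussianBlur(cv2.resize(cv2.cvtColor(im,cv2.COLOR_BGR2GRAY)[v-w:v+w+1,u-w:u+w+1],None,fx=k,fy=k,interpolation=cv2.INTER_CUBIC),(0,0),3)
            h=cv2.HoughCircles(g,cv2.HOUGH_GRADIENT_ALT,1.5,20,param1=60,param2=.5,minRadius=int(e*k*.85),maxRadius=int(e*k*1.15))
            if h is None: print(f,y,nm,"none",p.round(1));continue
            c=h[0,0];q=np.array([u-w,v-w])+(c[:2]+.5)/k-.5
            print(f,y,nm,"pred",p.round(1),"meas",q.round(1),"r",round(c[2]/k,1),"exp",round(e,1),"world",plane(C,q,zz)[0][:2].round(1),"exp",np.round(b2w(0,y),1))
E
```

```text
w2 -100 head pred [205.1 128.9] meas [204.3 127.7] r 12.8 exp 14.1 world [647.8 -80.1] exp [648.8 -79.5]
w2 -100 wheel none [211.5 127.2]
w2 0 head pred [321.9 130. ] meas [322. 130.] r 13.7 exp 14.0 world [646.   20.6] exp [646.   20.5]
w2 0 wheel none [321.9 128.3]
w2 100 head pred [438.5 130.9] meas [437.7 131.5] r 13.3 exp 14.0 world [643.7 119.8] exp [643.2 120.5]
w2 100 wheel none [432.1 129.2]
w3 -100 head none [274.1 132.2]
w3 -100 wheel none [276.8 130.3]
w3 0 head none [393.5 133.2]
w3 0 wheel none [389.5 131.3]
w3 100 head pred [513.2 134.1] meas [511.7 133.6] r 14.0 exp 14.4 world [642.9 119.1] exp [643.2 120.5]
w3 100 wheel pred [502.5 132.1] meas [498.9 134.3] r 31.7 exp 34.0 world [645.3 117.7] exp [643.2 120.5]
```

Call:
servo_tool:
  deltas:
    - [[0.05, -0.04, 0.02], 0]
    - [[0.15, -0.12, 0.06], 0.005]
    - [[0.24, -0.18, 0.14], 0.005]
    - [[0.266, -0.195, 0.26], 0.005]
    - [[0.266, -0.195, 0.38], 0.005]
    - [[0.266, -0.195, 0.5], 0.005]
    - [[0.266, -0.195, 0.61], 0.005]
    - [[0.266, -0.195, 0.69], 0.005]
    - [[0.266, -0.195, 0.73], 0.005]
    - [[0.266, -0.195, 0.735], 0.005]

```text
time_s: 30.6
tcp_pos: [647.8, -80.4, 51.0]
ee_rot: [180.0, -0.1, -178.4]
contact_force: [0.1, -0.0, -0.7]
finger_gap: 0.998
grip_force: 0.0
```

Call:
servo_tool:
  deltas:
    - [[0, 0, 0], 0]
    - [[0, 0, 0], 0]
    - [[0, 0, 0], 0]
    - [[0, 0, 0], 0]
    - [[0, 0, 0], 0]
    - [[0, 0, 0], 0]
    - [[0, 0, 0], 0]
    - [[0, 0, 0], 0]
    - [[0, 0, 0], 0]
    - [[0, 0, 0], 0]
  hand: 0.1
  force: 25

```text
time_s: 31.6
tcp_pos: [648.6, -80.9, 52.5]
ee_rot: [-180.0, 0.0, -178.5]
contact_force: [-0.6, 0.7, 5.6]
finger_gap: 0.644
grip_force: 25.0
```

Call:
servo_tool:
  deltas:
    - [[0, 0, -0.01], 0]
    - [[0, 0, -0.04], 0]
    - [[0, 0, -0.08], 0]
    - [[0, 0, -0.13], 0]
    - [[0, 0, -0.19], 0]
    - [[0, 0, -0.26], 0]
    - [[0, 0, -0.34], 0]
    - [[0, 0, -0.4], 0]
    - [[0, 0, -0.43], 0]
    - [[0, 0, -0.43], 0]

```text
time_s: 32.6
tcp_pos: [648.9, -81.0, 139.3]
ee_rot: [-180.0, 0.1, -178.5]
contact_force: [0.5, 0.0, -0.3]
finger_gap: 0.645
grip_force: 25.0
```

```bash
python3 k.py "(635,-330,190)" 182;python3 - <<'E'
from h import *
print(bot.observe()["contact_force"],bot.observe()["finger_gap"])
E
```

```text
[648.864 -80.974 139.3  ] [-179.982    0.13  -178.46 ] d [ 0.102 -1.243 -0.253] tw -0.005
[ 5.06980554e-01  2.87106232e-04 -3.15122680e-01] 0.644604545254666
```

```bash
python3 - <<'E'
from h import *
z=np.load("w2.npz");C=(z["K"],z["D"],z["R"],z["t"]);S=cal("scene")
g=lambda *l:np.array(l)/2.35+[200,80]
print(plane(C,[(190,250),(205,245)],0),plane(S,g((455,460),(455,470)),0))
print(tri([(S,g((466,375))[0]),(C,(130,330))]))
E
```

```text
[[ 802.18912795 -133.69010814    0.        ]
 [ 794.94560907 -115.17140923    0.        ]] [[ 8.14086088e+02 -1.38314725e+02  0.00000000e+00]
 [ 8.19028099e+02 -1.50721012e+02  1.13686838e-13]]
(array([ 806.98410238, -130.2633206 ,  140.98082874]), [array([ 0., -0.]), array([-0.1, -0.1])])
```

Bottle is at x≈810, well clear.

Call:
servo_tool:
  deltas:
    - [[0, -0.05, -0.06], 0]
    - [[0.01, -0.15, -0.12], 0]
    - [[0.03, -0.29, -0.18], 0]
    - [[0.05, -0.45, -0.23], 0]
    - [[0.06, -0.61, -0.25], 0]
    - [[0.08, -0.76, -0.25], 0]
    - [[0.09, -0.88, -0.25], 0]
    - [[0.1, -0.96, -0.25], 0]
    - [[0.1, -1.0, -0.25], 0]
    - [[0.1, -1.0, -0.25], 0]

```text
time_s: 33.6
tcp_pos: [633.5, -282.1, 187.6]
ee_rot: [180.0, -0.0, -178.5]
contact_force: [-0.5, 1.3, -0.6]
finger_gap: 0.645
grip_force: 25.0
```

Call:
servo_tool:
  deltas:
    - [[0, -0.05, 0], 0]
    - [[0, -0.15, 0], 0]
    - [[0, -0.22, 0], 0]
    - [[0, -0.243, 0], 0]
    - [[0, -0.243, 0], 0]
    - [[0, -0.243, 0], 0]
    - [[0, -0.243, 0], 0]
    - [[0, -0.243, 0], 0]
    - [[0, -0.243, 0], 0]
    - [[0, -0.243, 0], 0]

```text
time_s: 34.6
tcp_pos: [635.1, -329.6, 188.0]
ee_rot: [180.0, 0.0, -178.4]
contact_force: [-1.0, -0.9, -0.5]
finger_gap: 0.641
grip_force: 25.0
```

```bash
python3 - <<'E'
from h import *
s=bot.observe();print(s["tcp_pos"],s["ee_rot"])
C=cal("wrist");im=imaging.capture("wrist");cv2.imwrite("pics/w4.png",im);np.savez("w4.npz",K=C[0],D=C[1],R=C[2],t=C[3])
for n in ("fixture","wheel_brown","cover"):
    for a in finder.trace(n,"wrist")[:2]:
        m=a["mask"].astype(np.uint8);print(n,round(a["p"],2),np.round(a["extent"]))
for x in (-55,55):
    for y in (-55,55): print(proj(C,(541+x-.05*y,-339+y+.05*x,20)))
E
```

```text
[ 635.05320507 -329.63669404  188.01690703] [ 1.79994913e+02  5.34924324e-03 -1.78440557e+02]
fixture 0.84 [253.  18. 374. 150.]
wheel_brown 0.86 [263. 196. 380. 282.]
cover 0.53 [546.  47. 598. 128.]
cover 0.51 [498.  38. 640. 240.]
[[250.43502793  18.83689093]]
[[373.147382    15.82125155]]
[[259.66574805 142.27632714]]
[[370.7182691  139.79935247]]
```

View pics/w4.png

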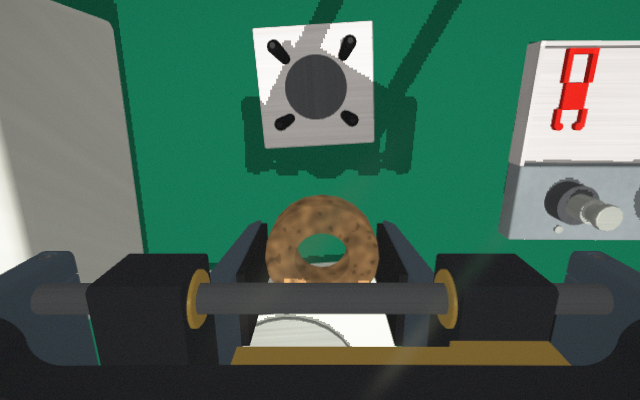

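```bash
python3 - <<'E'
from h import *
from scipy.optimize import least_squares
np.set_printoptions(suppress=True,precision=2)
im=cv2.imread("pics/w4.png");z=np.load("w4.npz");C=(z["K"],z["D"],z["R"],z["t"])
g=cv2.cvtColor(im,cv2.COLOR_BGR2GRAY)
U=cv2.cornerSubPix(g,np.array([[253,29],[373,21],[374,142],[264,149]],np.float32).reshape(-1,1,2),(4,4),(-1,-1),(3,30,.01)).reshape(-1,2);print(U)
B=np.array([(-55,-55,20),(-55,55,20),(55,55,20),(55,-55,20)],float)
# pocket disc
hsv=cv2.cvtColor(im,cv2.COLOR_BGR2HSV);m=((g<95)&(hsv[...,1]<70)).astype(np.uint8);m[:40]=0;m[125:]=0;m[:,:270]=0;m[:,360:]=0
m=cv2.morphologyEx(m,cv2.MORPH_OPEN,np.ones((15,15)));c=max(cv2.findContours(m,0,2)[0],key=cv2.contourArea);e=cv2.fitEllipse(c);print("disc",e,plane(C,e[0],20))
def W(p,B): c,s=np.cos(p[2]),np.sin(p[2]);return np.c_[p[0]+c*B[:,0]-s*B[:,1],p[1]+s*B[:,0]+c*B[:,1],B[:,2]]
r=least_squares(lambda p:(proj(C,W(p,B))-U).ravel(),[541,-339,.06]);print(r.x,np.degrees(r.x[2]));print(proj(C,W(r.x,B))-U)
posts=np.array([(a,b,104) for a,b in((-27,-27),(-27,27),(27,27),(27,-27))],float);print("post tops pred",proj(C,W(r.x,posts)))
# wheel in grip
t=np.array([635.05,-329.64,188.0]);R3=pose()[1].as_matrix()
hs=cv2.inRange(hsv,(5,60,50),(25,200,255));hs[:190]=0;hs[285:]=0;hs[:,:262]=0;hs[:,382:]=0
a=np.linspace(0,2*np.pi,73)
for dx in (-3,0,3):
  for h in (-8,12):
    P=t+np.c_[30*np.cos(a)+dx,30*np.sin(a),np.full(73,-h)]@R3.T; q=proj(C,P); Pb=t+np.c_[14*np.cos(a)+dx,14*np.sin(a),np.full(73,-h)]@R3.T; qb=proj(C,Pb)
    print("dx",dx,"h",h,"rowmin",q[:,1].min(),"cols",q[:,0].min(),q[:,0].max(),"bore rows",qb[:,1].min(),qb[:,1].max(),"bore cols",qb[:,0].min(),qb[:,0].max())
v,u=np.nonzero(hs);print("brown rowmin",np.sort(v)[:5],"cols",u.min(),u.max())
col=hsv[190:290,322];print([tuple(x) for x in col[[4,5,6,7,8,9,10]]]);print("bore: green rows at col 322",np.nonzero((col[:,0]>60)&(col[:,0]<95))[0]+190, "cols row 248",np.nonzero((hsv[248,280:370,0]>60)&(hsv[248,280:370,0]<95))[0][[0,-1]]+280)
E
```

```text
[[252.25  27.98]
 [371.62  20.38]
 [373.4  141.4 ]
 [264.89 147.95]]
disc ((315.4519958496094, 86.36467742919922), (60.54816818237305, 63.96826171875), 176.84432983398438) [[ 544.55 -337.09   20.  ]]
[ 545.73 -336.97    0.09] 4.929395018696156
[[-1.27 -0.63]
 [ 1.13 -0.9 ]
 [ 0.98  1.09]
 [-0.83  0.99]]
post tops pred [[271.84  45.24]
 [350.17  40.26]
 [352.67 120.76]
 [279.24 125.14]]
dx -3 h -8 rowmin 198.91338878469082 cols 267.64854127716444 372.2436006159511 bore rows 226.19178038935425 270.9572576894316 bore cols 295.5461164786591 344.3478687539479
dx -3 h 12 rowmin 210.50997290080306 cols 261.68212720030124 377.80292717592675 bore rows 240.5433265919372 289.49298988148865 bore cols 292.66818888739573 346.8258392600727
dx 0 h -8 rowmin 193.65031071862865 cols 267.41647518670675 372.46789087674256 bore rows 221.17592909891368 266.33029070166504 bore cols 295.43659173319344 344.45069727868935
dx 0 h 12 rowmin 204.69708255943866 cols 261.39620528770536 378.0794228852407 bore rows 235.03272451027914 284.45259822643317 bore cols 292.53309758139284 346.9516173305625
dx 3 h -8 rowmin 
[... 195 characters left out ...]
61.10721295817234 378.3588788765569 bore rows 229.4674560590007 279.3650466457916 bore cols 292.3965624241775 347.07873125395395
brown rowmin [195 195 195 195 195] cols 265 379
[(np.uint8(67), np.uint8(97), np.uint8(105)), (np.uint8(15), np.uint8(125), np.uint8(96)), (np.uint8(17), np.uint8(120), np.uint8(100)), (np.uint8(16), np.uint8(126), np.uint8(111)), (np.uint8(16), np.uint8(130), np.uint8(118)), (np.uint8(16), np.uint8(126), np.uint8(115)), (np.uint8(15), np.uint8(121), np.uint8(112))]
bore: green rows at col 322 [190 191 192 193 194 234 235 236 237 238 239 240 241 242 243 244 245 246
 247 248 249 250 251 252 253 254 255 256 257 258 259 260 261 262 286 288
 289] cols row 248 [298 345]
```

Call:
servo_tool:
  deltas:
    - [[0.05, 0, 0.0], 0]
    - [[0.13, -0.01, 0.01], -0.01]
    - [[0.24, -0.02, 0.04], -0.02]
    - [[0.34, -0.027, 0.09], -0.03]
    - [[0.42, -0.027, 0.16], -0.037]
    - [[0.45, -0.027, 0.22], -0.037]
    - [[0.456, -0.027, 0.27], -0.037]
    - [[0.456, -0.027, 0.29], -0.037]
    - [[0.456, -0.027, 0.29], -0.037]
    - [[0.456, -0.027, 0.29], -0.037]

```text
time_s: 35.8
tcp_pos: [544.7, -337.9, 130.3]
ee_rot: [-180.0, 0.1, -175.1]
contact_force: [-0.5, -0.7, -0.7]
finger_gap: 0.644
grip_force: 25.0
```

```bash
python3 - <<'E'
from h import *
np.set_printoptions(suppress=True,precision=1)
s=bot.observe();t=s["tcp_pos"];print(t,s["ee_rot"])
C=cal("wrist");im=imaging.capture("wrist");np.savez("w5.npz",K=C[0],D=C[1],R=C[2],t=C[3],tcp=t)
cv2.imwrite("pics/w5raw.png",im)
R3=pose()[1].as_matrix();a=np.linspace(0,2*np.pi,73)
f=2.;u0,v0=160,20
g=cv2.resize(im[v0:v0+260,u0:u0+320],None,fx=f,fy=f,interpolation=cv2.INTER_CUBIC)
def dot(P,col):
    for q in proj(C,P): cv2.circle(g,tuple(int(x) for x in (q-[u0,v0]+.5)*f),1,col,-1)
for h,col in ((-8,(255,255,0)),(12,(0,255,255))): dot(t+np.c_[30*np.cos(a),30*np.sin(a),np.full(73,-h)]@R3.T,col)
y=np.radians(4.9);c,s_=np.cos(y),np.sin(y)
for sx in(-1,1):
    for sy in(-1,1):
        for zz,col in((104,(0,0,255)),(20,(255,0,255))):
            B=np.array([(27*sx+5*i,27*sy+5*j) for i in(-1,1) for j in(-1,1)]);dot(np.c_[544+c*B[:,0]-s_*B[:,1],-337.5+s_*B[:,0]+c*B[:,1],np.full(4,zz)],col)
cv2.imwrite("pics/w5.png",g)
E
```

```text
[ 544.7 -337.9  130.3] [-180.     0.1 -175.1]
```

View pics/w5.png

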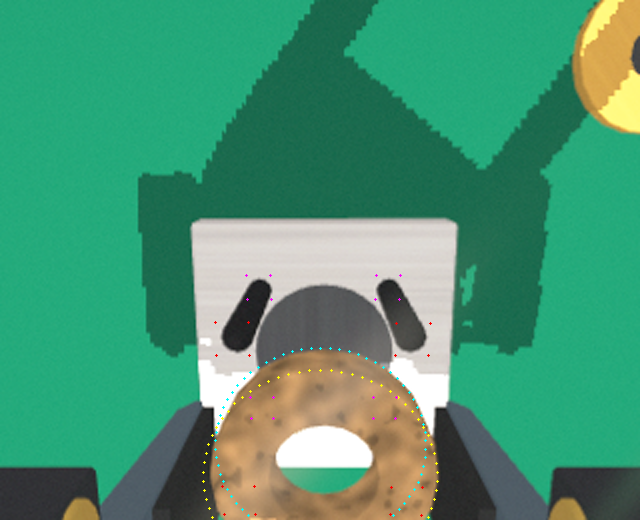

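```bash
cat > fit.py <<'E'
from h import *
from scipy.optimize import minimize
np.set_printoptions(suppress=True,precision=2)
z=np.load("w5.npz");C=(z["K"],z["D"],z["R"],z["t"]);t=z["tcp"];im=cv2.imread("pics/w5raw.png")
hsv=cv2.cvtColor(im,cv2.COLOR_BGR2HSV);g=cv2.cvtColor(im,cv2.COLOR_BGR2GRAY);k=4
up=lambda m:cv2.resize(m.astype(np.float32),None,fx=k,fy=k,interpolation=cv2.INTER_LINEAR)>.5
a=np.linspace(0,2*np.pi,60)
def hull(P):
    q=(proj(C,P)+.5)*k-.5; return cv2.convexHull(np.round(q*16).astype(np.int32))
def cost(hulls,m,box):
    r=np.zeros(m.shape,np.uint8)
    for h in hulls: cv2.fillConvexPoly(r,h,1,shift=4)
    l,t_,r_,b=[v*k for v in box]; A=r[t_:b,l:r_]>0;B=m[t_:b,l:r_];return 1-(A&B).sum()/max((A|B).sum(),1)
cyl=lambda x,y,r,z0,z1:np.vstack([np.c_[x+r*np.cos(a),y+r*np.sin(a),np.full(60,q)] for q in(z0,z1)])
# wheel: rows 190..235 (orig)
mw=up(((hsv[...,0]>4)&(hsv[...,0]<26)&(hsv[...,1]>60))*1.); bw=(255,185,395,235)
fw=lambda p:cost([hull(cyl(p[0],p[1],30,t[2]-8+p[2],t[2]+12+p[2]))],mw,bw)
best=min((minimize(fw,[t[0]+d,t[1]+e,0],method="Nelder-Mead",options=dict(initial_simplex=np.array([t[0]+d,t[1]+e,0])+np.array([[0,0,0],[3,0,0],[0,3,0],[0,0,4]]),maxiter=150)) for d in(-2,2) for e in (-2,2)),key=lambda r:r.fun)
print("wheel",best.x[:2]-t[:2],best.x[2],best.fun)
for zf in (-6,-3,0):
    b=minimize(lambda p:fw([*p,zf]),t[:2]+1,method="Nelder-Mead",options=dict(initial_simplex=t[:2]+np.array([[-2,-2],[2,-2],[0,3]])));print("wheel z",zf,b.x-t[:2],b.fun)
mp=up((g<75)*1.);bp=(265,155,380,200)
def fp(p,zf):
    c,s=np.cos(p[2]),np.sin(p[2]);H=[hull(cyl(p[0]-27*c-27*b*s,p[1]-27*s+27*b*c,5,60+zf,104+zf)) for b in(-1,1)];return cost(H,mp,bp)
mp[:, :]=mp
for zf in (-6,-3,0):
    x0=np.array([544,-337.5,.085]);b=minimize(lambda p:fp(p,zf),x0,method="Nelder-Mead",options=dict(initial_simplex=x0+np.array([[-2,-2,0],[3,0,0],[0,3,0],[0,0,.05]]),maxiter=200));print("posts z",zf,b.x[:2],np.degrees(b.x[2]),b.fun)
print("tcp",t)
n,l,st,ce=cv2.connectedComponentsWithStats(((g<75)*1).astype(np.uint8)[140:205,250:400]);print(st[1:])
E
python3 fit.py
```

```text
wheel [1.65 1.1 ] -4.509378182584783 0.023879396984924584
wheel z -6 [2.03 1.19] 0.025058321937092787
wheel z -3 [1.29 1.08] 0.02470127522843657
wheel z 0 [0.51 0.9 ] 0.030432961729453756
posts z -6 [ 543.93 -336.73] 5.282806472630557 0.32054006750843855
posts z -3 [ 543.26 -336.73] 5.38985513643239 0.3507764819626563
posts z 0 [ 542.44 -336.6 ] 5.051391663068707 0.38633055830470975
tcp [ 544.68 -337.94  130.3 ]
[[ 21  20  25  36 460]
 [ 99  20  24  35 362]
 [113  45   1   1   1]
 [113  48   1   1   1]]
```

```bash
sed -i 's/60+zf,104+zf/20+zf,104+zf/; s/bp=(265,155,380,200)/bp=(260,150,385,203)/; s/(g<75)\*1\.)/(g<85)*1.)/' fit.py; python3 fit.py | grep -v wheel
```

```text
posts z -6 [ 544.81 -336.87] 5.0560235892417404 0.2127475381452224
posts z -3 [ 544.57 -336.91] 5.3798441599800695 0.23581336696090793
posts z 0 [ 544.87 -337.  ] 4.987933368541093 0.2610197034328662
tcp [ 544.68 -337.94  130.3 ]
[[ 21  20  25  36 460]
 [ 99  20  24  35 362]
 [113  45   1   1   1]
 [113  48   1   1   1]]
```

Call:
servo_tool:
  deltas:
    - [[0.005, -0.002, 0], 0]
    - [[0.005, -0.002, 0.02], 0]
    - [[0.005, -0.002, 0.05], 0]
    - [[0.005, -0.002, 0.08], 0]
    - [[0.005, -0.002, 0.11], 0]
    - [[0.005, -0.002, 0.14], 0]
    - [[0.005, -0.002, 0.17], 0]
    - [[0.005, -0.002, 0.19], 0]
    - [[0.005, -0.002, 0.2], 0]
    - [[0.005, -0.002, 0.2], 0]

```text
time_s: 36.85
tcp_pos: [542.9, -338.2, 89.6]
ee_rot: [180.0, -0.0, -175.1]
contact_force: [0.7, -0.1, -0.2]
finger_gap: 0.644
grip_force: 25.0
```

Call:
servo_tool:
  deltas:
    - [[0, 0, 0.02], 0]
    - [[0, 0, 0.06], 0]
    - [[0, 0, 0.11], 0]
    - [[0, 0, 0.16], 0]
    - [[0, 0, 0.21], 0]
    - [[0, 0, 0.25], 0]
    - [[0, 0, 0.28], 0]
    - [[0, 0, 0.295], 0]
    - [[0, 0, 0.3], 0]
    - [[0, 0, 0.3], 0]

```text
time_s: 37.85
tcp_pos: [543.2, -338.4, 30.1]
ee_rot: [-180.0, 0.0, -175.1]
contact_force: [0.9, 1.0, -1.2]
finger_gap: 0.644
grip_force: 25.0
```

Call:
servo_tool:
  deltas:
    - [[0, 0, 0], 0]
    - [[0, 0, 0], 0]
    - [[0, 0, 0], 0]
    - [[0, 0, 0], 0]
    - [[0, 0, 0], 0]
    - [[0, 0, -0.05], 0]
    - [[0, 0, -0.16], 0]
    - [[0, 0, -0.32], 0]
    - [[0, 0, -0.5], 0]
    - [[0, 0, -0.6], 0]
  hand: 1

```text
time_s: 38.85
tcp_pos: [544.2, -339.0, 154.1]
ee_rot: [-179.8, 0.2, -175.1]
contact_force: [-0.0, -0.4, 0.4]
finger_gap: 1.0
grip_force: 0.0
```

Call:
servo_tool:
  deltas:
    - [[-0.02, 0.06, 0], 0]
    - [[-0.06, 0.17, 0], 0.01]
    - [[-0.1, 0.31, 0], 0.02]
    - [[-0.16, 0.47, 0], 0.03]
    - [[-0.21, 0.63, 0], 0.037]
    - [[-0.26, 0.77, 0], 0.037]
    - [[-0.3, 0.87, 0], 0.037]
    - [[-0.32, 0.93, 0], 0.037]
    - [[-0.33, 0.95, 0], 0.037]
    - [[-0.33, 0.95, 0], 0.037]

```text
time_s: 39.85
tcp_pos: [592.5, -143.1, 149.5]
ee_rot: [180.0, -0.0, -178.4]
contact_force: [0.8, 0.2, 0.1]
finger_gap: 1.006
grip_force: 0.0
```

Call:
servo_tool:
  deltas:
    - [[-0.02, 0.06, 0], 0]
    - [[-0.06, 0.17, 0], 0]
    - [[-0.1, 0.3, 0], 0]
    - [[-0.16, 0.45, 0], 0]
    - [[-0.21, 0.6, 0], 0]
    - [[-0.25, 0.71, 0], 0]
    - [[-0.275, 0.78, 0], 0]
    - [[-0.286, 0.815, 0], 0]
    - [[-0.286, 0.815, 0], 0]
    - [[-0.286, 0.815, 0], 0]

```text
time_s: 40.85
tcp_pos: [645.2, 20.2, 149.9]
ee_rot: [-180.0, -0.0, -178.5]
contact_force: [0.1, -0.8, -0.4]
finger_gap: 1.004
grip_force: 0.0
```

```bash
python3 k.py "(646.2,20.2,52)" 181.6
```

```text
[645.178  20.207 149.892] [-179.974   -0.023 -178.503] d [-0.005  0.     0.489] tw -0.001
```

Call:
servo_tool:
  deltas:
    - [[-0.005, 0, 0.02], 0]
    - [[-0.005, 0, 0.07], 0]
    - [[-0.005, 0, 0.14], 0]
    - [[-0.005, 0, 0.22], 0]
    - [[-0.005, 0, 0.3], 0]
    - [[-0.005, 0, 0.38], 0]
    - [[-0.005, 0, 0.44], 0]
    - [[-0.005, 0, 0.475], 0]
    - [[-0.005, 0, 0.489], 0]
    - [[-0.005, 0, 0.489], 0]

```text
time_s: 41.85
tcp_pos: [646.4, 21.1, 51.9]
ee_rot: [180.0, -0.0, -178.5]
contact_force: [-0.0, -0.3, -0.7]
finger_gap: 1.004
grip_force: 0.0
```

Call:
servo_tool:
  deltas:
    - [[0, 0, 0], 0]
    - [[0, 0, 0], 0]
    - [[0, 0, 0], 0]
    - [[0, 0, 0], 0]
    - [[0, 0, 0], 0]
    - [[0, 0, 0], 0]
    - [[0, 0, 0], 0]
    - [[0, 0, 0], 0]
    - [[0, 0, 0], 0]
    - [[0, 0, 0], 0]
  hand: 0.1
  force: 25

```text
time_s: 42.85
tcp_pos: [646.7, 21.1, 52.5]
ee_rot: [-180.0, 0.0, -178.5]
contact_force: [-0.8, -0.9, 4.0]
finger_gap: 0.641
grip_force: 25.0
```

Call:
servo_tool:
  deltas:
    - [[0, 0, -0.01], 0]
    - [[0, 0, -0.04], 0]
    - [[0, 0, -0.08], 0]
    - [[0, 0, -0.13], 0]
    - [[0, 0, -0.19], 0]
    - [[0, 0, -0.27], 0]
    - [[0, 0, -0.36], 0]
    - [[0, 0, -0.44], 0]
    - [[0, 0, -0.48], 0]
    - [[0, 0, -0.49], 0]

```text
time_s: 43.85
tcp_pos: [647.1, 21.2, 151.9]
ee_rot: [180.0, 0.2, -178.5]
contact_force: [0.5, 0.2, -2.3]
finger_gap: 0.642
grip_force: 25.0
```

```bash
python3 k.py "(543.2,-338.2,150)" 184.9; python3 -c "
from h import *
for a in range(1):
    C=cal('wrist');im=imaging.capture('wrist');cv2.imwrite('pics/w6.png',im)
    for n in ('wheel_grey','cover'):
        print([(n,round(r['p'],2),r['extent']) for r in finder.spot_in(n,'wrist')[:2]])
"
```

```text
[647.061  21.217 151.89 ] [ 179.993    0.16  -178.46 ] d [ 0.567 -1.782  0.008] tw -0.037
[('wheel_grey', 0.66, [262.8, 194.7, 379.9, 282.1])]
[]
```

Call:
servo_tool:
  deltas:
    - [[0.02, -0.06, 0], 0]
    - [[0.05, -0.17, 0], -0.01]
    - [[0.1, -0.32, 0], -0.02]
    - [[0.15, -0.48, 0], -0.03]
    - [[0.2, -0.65, 0], -0.037]
    - [[0.24, -0.8, 0], -0.037]
    - [[0.27, -0.91, 0], -0.037]
    - [[0.29, -0.98, 0], -0.037]
    - [[0.3, -1.0, 0], -0.037]
    - [[0.3, -1.0, 0], -0.037]

```text
time_s: 45.0
tcp_pos: [591.4, -180.5, 149.8]
ee_rot: [180.0, -0.0, -175.2]
contact_force: [-0.2, 1.1, -2.4]
finger_gap: 0.643
grip_force: 25.0
```

Call:
servo_tool:
  deltas:
    - [[0.02, -0.06, 0], 0]
    - [[0.06, -0.17, 0], 0]
    - [[0.12, -0.3, 0], 0]
    - [[0.18, -0.44, 0], 0]
    - [[0.24, -0.57, 0], 0]
    - [[0.28, -0.68, 0], 0]
    - [[0.305, -0.745, 0], 0]
    - [[0.313, -0.765, 0], 0]
    - [[0.313, -0.765, 0], 0]
    - [[0.313, -0.765, 0], 0]

```text
time_s: 46.0
tcp_pos: [542.8, -337.1, 150.1]
ee_rot: [180.0, 0.0, -175.1]
contact_force: [-0.8, 0.8, -1.5]
finger_gap: 0.641
grip_force: 25.0
```

```bash
python3 k.py "(543.2,-338.2,50)" 184.9
```

```text
[ 542.82  -337.052  150.056] [ 179.953    0.006 -175.076] d [-0.001 -0.006  0.5  ] tw 0.0
```

Call:
servo_tool:
  deltas:
    - [[0, -0.006, 0.02], 0]
    - [[0, -0.006, 0.07], 0]
    - [[0, -0.006, 0.13], 0]
    - [[0, -0.006, 0.2], 0]
    - [[0, -0.006, 0.27], 0]
    - [[0, -0.006, 0.34], 0]
    - [[0, -0.006, 0.41], 0]
    - [[0, -0.006, 0.46], 0]
    - [[0, -0.006, 0.49], 0]
    - [[0, -0.006, 0.5], 0]

```text
time_s: 47.0
tcp_pos: [542.3, -339.2, 49.3]
ee_rot: [180.0, -0.0, -175.1]
contact_force: [-0.2, -0.4, -0.8]
finger_gap: 0.646
grip_force: 25.0
```

Call:
servo_tool:
  deltas:
    - [[0, 0, 0], 0]
    - [[0, 0, 0], 0]
    - [[0, 0, 0], 0]
    - [[0, 0, 0], 0]
    - [[0, 0, 0], 0]
    - [[0, 0, -0.05], 0]
    - [[0, 0, -0.15], 0]
    - [[0, 0, -0.28], 0]
    - [[0, 0, -0.42], 0]
    - [[0, 0, -0.5], 0]
  hand: 1

```text
time_s: 48.0
tcp_pos: [543.5, -340.0, 153.5]
ee_rot: [-179.8, 0.2, -175.1]
contact_force: [0.9, -0.1, -0.3]
finger_gap: 0.995
grip_force: 0.0
```

```bash
python3 k.py "(643.4,119.8,150)" 181.6
```

```text
[ 543.491 -339.955  153.526] [-179.849    0.198 -175.128] d [-0.693  2.248  0.014] tw 0.036
```

Call:
servo_tool:
  deltas:
    - [[-0.02, 0.06, 0], 0]
    - [[-0.06, 0.17, 0], 0.01]
    - [[-0.1, 0.32, 0], 0.02]
    - [[-0.16, 0.48, 0], 0.03]
    - [[-0.21, 0.65, 0], 0.036]
    - [[-0.26, 0.8, 0], 0.036]
    - [[-0.3, 0.91, 0], 0.036]
    - [[-0.32, 0.98, 0], 0.036]
    - [[-0.33, 1.0, 0], 0.036]
    - [[-0.33, 1.0, 0], 0.036]

```text
time_s: 49.0
tcp_pos: [591.2, -134.1, 149.8]
ee_rot: [-180.0, -0.0, -178.3]
contact_force: [-0.4, 0.1, -1.1]
finger_gap: 1.002
grip_force: 0.0
```

Call:
servo_tool:
  deltas:
    - [[-0.02, 0.06, 0], 0]
    - [[-0.05, 0.17, 0], 0]
    - [[-0.09, 0.32, 0], 0]
    - [[-0.13, 0.48, 0], 0]
    - [[-0.17, 0.65, 0], 0]
    - [[-0.2, 0.8, 0], 0]
    - [[-0.22, 0.91, 0], 0]
    - [[-0.24, 0.98, 0], 0]
    - [[-0.25, 1.0, 0], 0]
    - [[-0.25, 1.0, 0], 0]

```text
time_s: 50.0
tcp_pos: [635.9, 66.6, 150.0]
ee_rot: [-180.0, -0.0, -178.4]
contact_force: [-0.2, 0.3, 0.1]
finger_gap: 1.003
grip_force: 0.0
```

Call:
servo_tool:
  deltas:
    - [[-0.01, 0.06, 0], 0]
    - [[-0.03, 0.16, 0], 0]
    - [[-0.042, 0.24, 0], 0]
    - [[-0.042, 0.268, 0], 0]
    - [[-0.042, 0.268, 0], 0]
    - [[-0.042, 0.268, 0], 0]
    - [[-0.042, 0.268, 0], 0]
    - [[-0.042, 0.268, 0], 0]
    - [[-0.042, 0.268, 0], 0]
    - [[-0.042, 0.268, 0], 0]

```text
time_s: 51.0
tcp_pos: [642.5, 120.4, 150.2]
ee_rot: [180.0, 0.0, -178.4]
contact_force: [-1.2, 0.4, 0.8]
finger_gap: 1.001
grip_force: 0.0
```

```bash
python3 k.py "(643.4,119.8,52)" 181.6
```

```text
[642.503 120.414 150.189] [ 179.996    0.002 -178.392] d [-0.004 -0.003  0.491] tw 0.0
```

Call:
servo_tool:
  deltas:
    - [[-0.004, -0.003, 0.02], 0]
    - [[-0.004, -0.003, 0.07], 0]
    - [[-0.004, -0.003, 0.14], 0]
    - [[-0.004, -0.003, 0.22], 0]
    - [[-0.004, -0.003, 0.3], 0]
    - [[-0.004, -0.003, 0.38], 0]
    - [[-0.004, -0.003, 0.44], 0]
    - [[-0.004, -0.003, 0.475], 0]
    - [[-0.004, -0.003, 0.49], 0]
    - [[-0.004, -0.003, 0.49], 0]

```text
time_s: 52.0
tcp_pos: [643.3, 120.1, 51.9]
ee_rot: [180.0, -0.0, -178.4]
contact_force: [-0.3, -0.4, -0.9]
finger_gap: 1.004
grip_force: 0.0
```

Call:
servo_tool:
  deltas:
    - [[0, 0, 0], 0]
    - [[0, 0, 0], 0]
    - [[0, 0, 0], 0]
    - [[0, 0, 0], 0]
    - [[0, 0, 0], 0]
    - [[0, 0, 0], 0]
    - [[0, 0, 0], 0]
    - [[0, 0, 0], 0]
    - [[0, 0, 0], 0]
    - [[0, 0, 0], 0]
  hand: 0.1
  force: 25

```text
time_s: 53.0
tcp_pos: [643.5, 120.1, 52.5]
ee_rot: [180.0, 0.0, -178.4]
contact_force: [-0.9, 0.1, 4.2]
finger_gap: 0.644
grip_force: 25.0
```

Call:
servo_tool:
  deltas:
    - [[0, 0, -0.01], 0]
    - [[0, 0, -0.04], 0]
    - [[0, 0, -0.08], 0]
    - [[0, 0, -0.13], 0]
    - [[0, 0, -0.19], 0]
    - [[0, 0, -0.27], 0]
    - [[0, 0, -0.36], 0]
    - [[0, 0, -0.44], 0]
    - [[0, 0, -0.48], 0]
    - [[0, 0, -0.49], 0]

```text
time_s: 54.0
tcp_pos: [644.0, 120.3, 151.9]
ee_rot: [180.0, 0.2, -178.4]
contact_force: [0.8, -0.6, -1.3]
finger_gap: 0.643
grip_force: 25.0
```

```bash
python3 k.py "(543.2,-338.4,150)" 184.9; python3 -c "
from h import *
C=cal('wrist');im=imaging.capture('wrist');cv2.imwrite('pics/w7.png',im)
print([(round(r['p'],2),r['extent']) for r in finder.spot_in('wheel_white','wrist')[:2]])
"
```

```text
[643.976 120.273 151.933] [ 179.972    0.166 -178.368] d [ 0.569 -2.278  0.007] tw -0.036
[(0.97, [263.7, 196.6, 379.5, 284.1])]
```

Call:
servo_tool:
  deltas:
    - [[0.01, -0.06, 0], 0]
    - [[0.02, -0.17, 0], 0]
    - [[0.03, -0.32, 0], 0]
    - [[0.05, -0.48, 0], 0]
    - [[0.07, -0.65, 0], 0]
    - [[0.08, -0.8, 0], 0]
    - [[0.09, -0.91, 0], 0]
    - [[0.1, -0.98, 0], 0]
    - [[0.1, -1.0, 0], 0]
    - [[0.1, -1.0, 0], 0]

```text
time_s: 55.1
tcp_pos: [628.8, -80.5, 149.8]
ee_rot: [180.0, -0.0, -178.4]
contact_force: [0.4, 0.2, -1.0]
finger_gap: 0.65
grip_force: 25.0
```

Call:
servo_tool:
  deltas:
    - [[0.02, -0.06, 0], 0]
    - [[0.05, -0.17, 0], -0.01]
    - [[0.09, -0.32, 0], -0.02]
    - [[0.13, -0.48, 0], -0.03]
    - [[0.17, -0.65, 0], -0.036]
    - [[0.2, -0.8, 0], -0.036]
    - [[0.22, -0.91, 0], -0.036]
    - [[0.24, -0.98, 0], -0.036]
    - [[0.25, -1.0, 0], -0.036]
    - [[0.25, -1.0, 0], -0.036]

```text
time_s: 56.1
tcp_pos: [584.5, -281.4, 150.0]
ee_rot: [180.0, -0.0, -175.1]
contact_force: [0.2, 0.9, -1.0]
finger_gap: 0.644
grip_force: 25.0
```

Call:
servo_tool:
  deltas:
    - [[0.03, -0.04, 0], 0]
    - [[0.09, -0.11, 0], 0]
    - [[0.17, -0.2, 0], 0]
    - [[0.22, -0.25, 0], 0]
    - [[0.235, -0.265, 0], 0]
    - [[0.235, -0.265, 0], 0]
    - [[0.235, -0.265, 0], 0]
    - [[0.235, -0.265, 0], 0]
    - [[0.235, -0.265, 0], 0]
    - [[0.235, -0.265, 0], 0]

```text
time_s: 57.1
tcp_pos: [542.7, -338.1, 150.1]
ee_rot: [180.0, 0.0, -175.1]
contact_force: [0.5, -0.1, -2.4]
finger_gap: 0.64
grip_force: 25.0
```

```bash
python3 k.py "(543.2,-338.2,70)" 184.9
```

```text
[ 542.735 -338.076  150.105] [ 179.993    0.007 -175.088] d [-0.002 -0.001  0.401] tw 0.0
```

Call:
servo_tool:
  deltas:
    - [[0, 0, 0.02], 0]
    - [[0, 0, 0.06], 0]
    - [[0, 0, 0.11], 0]
    - [[0, 0, 0.17], 0]
    - [[0, 0, 0.23], 0]
    - [[0, 0, 0.29], 0]
    - [[0, 0, 0.34], 0]
    - [[0, 0, 0.38], 0]
    - [[0, 0, 0.4], 0]
    - [[0, 0, 0.4], 0]

```text
time_s: 58.1
tcp_pos: [542.2, -338.4, 69.5]
ee_rot: [180.0, -0.0, -175.1]
contact_force: [-0.3, -0.2, -1.2]
finger_gap: 0.643
grip_force: 25.0
```

Call:
servo_tool:
  deltas:
    - [[0, 0, 0], 0]
    - [[0, 0, 0], 0]
    - [[0, 0, 0], 0]
    - [[0, 0, 0], 0]
    - [[0, 0, 0], 0]
    - [[0, 0, -0.05], 0]
    - [[0, 0, -0.15], 0]
    - [[0, 0, -0.28], 0]
    - [[0, 0, -0.42], 0]
    - [[0, 0, -0.5], 0]
  hand: 1

```text
time_s: 59.1
tcp_pos: [543.3, -339.1, 173.6]
ee_rot: [-179.8, 0.2, -175.1]
contact_force: [0.5, 0.5, 0.4]
finger_gap: 0.997
grip_force: 0.0
```

```bash
python3 k.py "(500,-190,190)" 184.9; python3 - <<'E'
from h import *
np.set_printoptions(suppress=True,precision=1)
for n in ("top","scene"):
    imaging.capture(n);C=cal(n)
    for a in finder.trace("cover",n)[:3]:
        v,u=np.nonzero(a["mask"]);print(n,round(a["p"],2),np.array(a["extent"]),plane(C,[(u.mean(),v.mean())],12))
E
```

```text
[ 543.334 -339.111  173.567] [-179.847    0.205 -175.132] d [ 0.152  0.761 -0.085] tw -0.0
top 0.55 [360.5 229.6 376.2 249.3] [[ 415.7 -218.6   12. ]]
scene 0.53 [355.1 135.6 389.5 148.6] [[532.6 335.3  12. ]]
```

Call:
servo_tool:
  deltas:
    - [[0.01, 0.04, -0.02], 0]
    - [[0.03, 0.13, -0.05], 0]
    - [[0.06, 0.26, -0.085], 0]
    - [[0.09, 0.4, -0.085], 0]
    - [[0.12, 0.53, -0.085], 0]
    - [[0.14, 0.62, -0.085], 0]
    - [[0.152, 0.67, -0.085], 0]
    - [[0.152, 0.685, -0.085], 0]
    - [[0.152, 0.685, -0.085], 0]
    - [[0.152, 0.685, -0.085], 0]

```text
time_s: 60.3
tcp_pos: [500.9, -205.3, 187.0]
ee_rot: [-180.0, 0.0, -175.2]
contact_force: [-0.5, -0.1, -0.0]
finger_gap: 1.001
grip_force: 0.0
```

```bash
cat > cov.py <<'E'
from h import *
np.set_printoptions(suppress=True,precision=1)
s=bot.observe();t=s["tcp_pos"];print(t,s["ee_rot"])
C=cal("wrist");im=imaging.capture("wrist");cv2.imwrite("pics/w8.png",im)
for a in finder.trace("cover","wrist")[:2]:
    m=a["mask"].astype(np.uint8);print(round(a["p"],2),np.array(a["extent"]))
hsv=cv2.cvtColor(im,cv2.COLOR_BGR2HSV);y=cv2.inRange(hsv,(14,90,70),(34,255,255));y[250:]=0
n,l,st,ce=cv2.connectedComponentsWithStats(y)
i=1+np.argmax(st[1:,4]);print("brass",st[i])
c=max(cv2.findContours((l==i).astype(np.uint8),0,2)[0],key=cv2.contourArea);e=cv2.fitEllipse(cv2.convexHull(c));print(e,"z10",plane(C,e[0],10),"z5",plane(C,e[0],5))
# knob: dark inside hull
h=np.zeros(y.shape,np.uint8);cv2.fillConvexPoly(h,cv2.convexHull(c),1);k=((h>0)&(hsv[...,2]<90)).astype(np.uint8)
n,l,st,ce=cv2.connectedComponentsWithStats(k);i=1+np.argmax(st[1:,4]);print("knob",st[i],ce[i],"z22",plane(C,ce[i],22))
E
python3 cov.py
```

```text
[ 500.9 -205.3  187. ] [-180.     0.  -175.2]
0.95 [285.6  55.3 348.2 122.5]
brass [ 287   58   61   65 2641]
((316.7506103515625, 90.11451721191406), (60.66302490234375, 64.02409362792969), 177.87353515625) z10 [[ 414.1 -216.6   10. ]] z5 [[ 414.  -216.7    5. ]]
knob [305  79  23  24 425] [316.5  90.4] z22 [[ 414.7 -216.7   22. ]]
```

Call:
servo_tool:
  deltas:
    - [[0.03, 0, 0.02], 0]
    - [[0.1, -0.01, 0.08], 0]
    - [[0.2, -0.02, 0.17], 0]
    - [[0.3, -0.026, 0.27], 0]
    - [[0.38, -0.026, 0.37], 0]
    - [[0.43, -0.026, 0.46], 0]
    - [[0.444, -0.026, 0.53], 0]
    - [[0.444, -0.026, 0.56], 0]
    - [[0.444, -0.026, 0.565], 0]
    - [[0.444, -0.026, 0.565], 0]

```text
time_s: 61.4
tcp_pos: [413.0, -217.6, 74.4]
ee_rot: [-180.0, 0.0, -175.1]
contact_force: [-0.2, 0.0, -0.2]
finger_gap: 0.997
grip_force: 0.0
```

```bash
python3 cov.py;  python3 k.py "(412.9,-217.9,14)" 184.9
```

```text
[ 413.  -217.6   74.4] [-180.     0.  -175.1]
0.8 [279.7 168.9 363.4 253.3]
brass [ 282  172   81   78 4068]
((321.64080810546875, 211.8265838623047), (79.55704498291016, 80.547119140625), 92.17524719238281) z10 [[ 412.6 -216.7   10. ]] z5 [[ 414.3 -216.6    5. ]]
knob [308 202  15  17  77] [314.  208.3] z22 [[ 406.5 -222.5   22. ]]
[ 413.192 -217.632   74.754] [-179.952    0.079 -175.122] d [ 0.002 -0.001  0.304] tw -0.0
```

Call:
servo_tool:
  deltas:
    - [[0.001, 0, 0.02], 0]
    - [[0.001, 0, 0.06], 0]
    - [[0.001, 0, 0.11], 0]
    - [[0.001, 0, 0.16], 0]
    - [[0.001, 0, 0.21], 0]
    - [[0.001, 0, 0.25], 0]
    - [[0.001, 0, 0.28], 0]
    - [[0.001, 0, 0.297], 0]
    - [[0.001, 0, 0.302], 0]
    - [[0.001, 0, 0.302], 0]

```text
time_s: 62.5
tcp_pos: [412.4, -217.4, 13.7]
ee_rot: [-180.0, 0.0, -175.1]
contact_force: [0.7, -0.1, 0.5]
finger_gap: 0.995
grip_force: 0.0
```

Call:
servo_tool:
  deltas:
    - [[0, 0, 0], 0]
    - [[0, 0, 0], 0]
    - [[0, 0, 0], 0]
    - [[0, 0, 0], 0]
    - [[0, 0, 0], 0]
    - [[0, 0, 0], 0]
    - [[0, 0, 0], 0]
    - [[0, 0, 0], 0]
    - [[0, 0, 0], 0]
    - [[0, 0, 0], 0]
  hand: -0.8
  force: 35

```text
time_s: 63.5
tcp_pos: [412.3, -217.3, 13.7]
ee_rot: [-180.0, 0.0, -175.1]
contact_force: [0.1, -0.3, -0.7]
finger_gap: 0.231
grip_force: 35.0
```

Call:
servo_tool:
  deltas:
    - [[0, 0, -0.02], 0]
    - [[0, 0, -0.08], 0]
    - [[0, 0, -0.17], 0]
    - [[0, 0, -0.28], 0]
    - [[0, 0, -0.4], 0]
    - [[0, 0, -0.52], 0]
    - [[0, 0, -0.62], 0]
    - [[0, 0, -0.68], 0]
    - [[0, 0, -0.7], 0]
    - [[0, 0, -0.7], 0]

```text
time_s: 64.5
tcp_pos: [412.1, -217.2, 153.8]
ee_rot: [-180.0, 0.0, -175.1]
contact_force: [0.0, 0.0, -3.1]
finger_gap: 0.231
grip_force: 35.0
```

```bash
python3 cov.py;  python3 k.py "(543.2,-338.2,155)" 184.9; python3 - <<'E'
from h import *
np.set_printoptions(suppress=True,precision=1)
t,r=pose();C=cal("wrist");R3=r.as_matrix();a=np.linspace(0,2*np.pi,73)
for dx in(-2,0,2):
  for h in (-14,-4):
    q=proj(C,t+np.c_[30*np.cos(a)+dx,30*np.sin(a),np.full(73,-h)]@R3.T);print(dx,h,q.min(0),q.max(0))
E
```

```text
[ 412.1 -217.2  153.8] [-180.     0.  -175.1]
0.6 [268.6 193.9 373.2 281.3]
brass [ 270  196  105   54 2770]
((321.8555603027344, 247.45074462890625), (102.66635131835938, 104.29901123046875), 106.91799926757812) z10 [[ 476.4 -210.6   10. ]] z5 [[ 478.7 -210.4    5. ]]
knob [304 236  37  14 364] [322.4 243.8] z22 [[ 467.  -210.9   22. ]]
[ 411.561 -216.929  152.887] [ 179.933   -0.089 -175.133] d [-0.604 -0.66  -0.012] tw -0.0
-2 -14 [269.1 194.1] [370.9 288.1]
-2 -4 [266.5 199.2] [373.4 297.3]
0 -14 [269.  190.7] [371.  285.2]
0 -4 [266.3 195.6] [373.5 294.2]
2 -14 [268.9 187.2] [371.2 282.3]
2 -4 [266.2 192. ] [373.7 291.2]
```

```bash
python3 - <<'E'
import cv2
im=cv2.imread("pics/w8.png");h=cv2.cvtColor(im,cv2.COLOR_BGR2HSV)
for c in (312,322,332): print([tuple(int(x) for x in h[r,c]) for r in range(188,202)])
E
```

```text
[(79, 185, 110), (79, 182, 109), (79, 190, 114), (79, 189, 124), (80, 204, 144), (79, 199, 173), (80, 206, 172), (80, 205, 173), (77, 171, 173), (40, 97, 160), (19, 161, 192), (19, 163, 191), (18, 160, 193), (19, 163, 207)]
[(79, 181, 111), (80, 201, 108), (79, 192, 109), (79, 181, 111), (79, 188, 110), (79, 182, 112), (79, 187, 109), (79, 192, 137), (48, 88, 162), (19, 161, 192), (19, 161, 192), (19, 157, 195), (19, 162, 202), (19, 162, 220)]
[(78, 178, 110), (79, 182, 109), (78, 177, 111), (78, 178, 110), (78, 175, 109), (78, 168, 112), (79, 190, 137), (79, 193, 172), (76, 154, 169), (38, 102, 158), (19, 156, 188), (19, 158, 189), (19, 153, 187), (19, 157, 201)]
```

Call:
servo_tool:
  deltas:
    - [[-0.03, -0.04, 0], 0]
    - [[-0.1, -0.12, 0], 0]
    - [[-0.2, -0.23, 0], 0]
    - [[-0.31, -0.35, 0], 0]
    - [[-0.42, -0.47, 0], 0]
    - [[-0.51, -0.57, 0], 0]
    - [[-0.57, -0.635, 0], 0]
    - [[-0.589, -0.659, 0], 0]
    - [[-0.589, -0.659, 0], 0]
    - [[-0.589, -0.659, 0], 0]

```text
time_s: 65.6
tcp_pos: [540.0, -338.1, 153.0]
ee_rot: [179.9, -0.1, -175.1]
contact_force: [-0.5, -0.6, -2.2]
finger_gap: 0.229
grip_force: 35.0
```

```bash
python3 k.py "(540.7,-338.4,118)" 184.9
```

```text
[ 539.966 -338.051  153.046] [ 179.916   -0.093 -175.132] d [-0.004 -0.002  0.175] tw -0.0
```

Call:
servo_tool:
  deltas:
    - [[-0.004, -0.002, 0.02], 0]
    - [[-0.004, -0.002, 0.05], 0]
    - [[-0.004, -0.002, 0.08], 0]
    - [[-0.004, -0.002, 0.11], 0]
    - [[-0.004, -0.002, 0.13], 0]
    - [[-0.004, -0.002, 0.14], 0]
    - [[-0.004, -0.002, 0.14], 0]
    - [[-0.004, -0.002, 0.14], 0]
    - [[-0.004, -0.002, 0.14], 0]
    - [[-0.004, -0.002, 0.14], 0]

```text
time_s: 66.6
tcp_pos: [541.8, -339.0, 126.0]
ee_rot: [-180.0, 0.0, -175.1]
contact_force: [0.3, 0.1, -3.2]
finger_gap: 0.23
grip_force: 35.0
```

```bash
python3 - <<'E'
from h import *
t=pose()[0];C=cal("wrist");im=imaging.capture("wrist");cv2.imwrite("pics/w9.png",im);np.savez("w9.npz",K=C[0],D=C[1],R=C[2],t=C[3],tcp=t)
E
sed 's/w5raw/w9/; s/w5.npz/w9.npz/; s/t\[2\]-8+p/t[2]-13.7+p/; s/t\[2\]+12+p/t[2]-3.7+p/' fit.py > fit2.py; sed -i 's/(-6,-3,0)/(-6,-4.5,0)/g; s/bp=(260,150,385,203)/bp=(260,140,385,203)/' fit.py fit2.py; for f in fit fit2; do python3 $f.py; done
```

```text
wheel [1.65 1.1 ] -4.509378182584783 0.023879396984924584
wheel z -6 [2.03 1.19] 0.025058321937092787
wheel z -4.5 [1.69 1.12] 0.024108993580326366
wheel z 0 [0.51 0.9 ] 0.030432961729453756
posts z -6 [ 544.81 -336.87] 5.0560235892417404 0.2127475381452224
posts z -4.5 [ 544.36 -336.68] 5.888160858772173 0.22391246330397652
posts z 0 [ 544.87 -337.  ] 4.987933368541093 0.2610197034328662
tcp [ 544.68 -337.94  130.3 ]
[[ 21  20  25  36 460]
 [ 99  20  24  35 362]
 [113  45   1   1   1]
 [113  48   1   1   1]]
wheel [3.62 1.24] -2.7343608431404087 0.16539789419509787
wheel z -6 [4.41 1.21] 0.16976042135011882
wheel z -4.5 [4.08 1.27] 0.1673605150214592
wheel z 0 [2.96 1.21] 0.16707690331970637
posts z -6 [ 546.07 -336.88] 5.334842280988305 0.259537328140397
posts z -4.5 [ 546.13 -336.83] 5.361434017195261 0.26052076002814917
posts z 0 [ 546.04 -336.89] 4.775444291143924 0.2621645670397602
tcp [ 541.78 -339.03  126.  ]
[[  2   4   1   1   1]
 [  5  18   1   1   1]
 [ 22  24  24  38 499]
 [100  24  17  19 174]
 [111  41  14  21 138]]
```

Call:
servo_tool:
  deltas:
    - [[0.003, 0.003, 0.01], 0]
    - [[0.003, 0.003, 0.03], 0]
    - [[0.003, 0.003, 0.05], 0]
    - [[0.003, 0.003, 0.07], 0]
    - [[0.003, 0.003, 0.09], 0]
    - [[0.003, 0.003, 0.11], 0]
    - [[0.003, 0.003, 0.13], 0]
    - [[0.003, 0.003, 0.147], 0]
    - [[0.003, 0.003, 0.155], 0]
    - [[0.003, 0.003, 0.156], 0]

```text
time_s: 67.65
tcp_pos: [540.9, -338.4, 94.2]
ee_rot: [180.0, -0.0, -175.1]
contact_force: [0.2, -0.3, -3.8]
finger_gap: 0.232
grip_force: 35.0
```

Call:
servo_tool:
  deltas:
    - [[0, 0, 0], 0]
    - [[0, 0, 0], 0]
    - [[0, 0, 0], 0]
    - [[0, 0, 0], 0]
    - [[0, 0, 0], 0]
    - [[0, 0, -0.05], 0]
    - [[0, 0, -0.15], 0]
    - [[0, 0, -0.3], 0]
    - [[0, 0, -0.47], 0]
    - [[0, 0, -0.6], 0]
  hand: 1

```text
time_s: 68.65
tcp_pos: [541.4, -338.7, 217.6]
ee_rot: [-179.9, 0.1, -175.1]
contact_force: [-0.7, -0.5, 0.5]
finger_gap: 1.0
grip_force: 0.0
```

Call:
servo_tool:
  deltas:
    - [[-0.03, 0.02, 0], 0]
    - [[-0.1, 0.05, 0], 0]
    - [[-0.2, 0.1, 0], 0]
    - [[-0.3, 0.1, 0], 0]
    - [[-0.39, 0.1, 0], 0]
    - [[-0.45, 0.1, 0], 0]
    - [[-0.48, 0.1, 0], 0]
    - [[-0.48, 0.1, 0], 0]
    - [[-0.48, 0.1, 0], 0]
    - [[-0.48, 0.1, 0], 0]

```text
time_s: 69.65
tcp_pos: [634.3, -310.5, 214.6]
ee_rot: [180.0, -0.0, -175.2]
contact_force: [0.3, -0.1, -0.5]
finger_gap: 1.004
grip_force: 0.0
```

```bash
python3 red.py; python3 - <<'E'
from h import *
np.set_printoptions(suppress=True,precision=1)
t=pose()[0];print(t)
for cam in ("wrist","scene","top"):
    im=imaging.capture(cam);C=cal(cam);cv2.imwrite(f"pics/f_{cam}.png",im)
    for n in ("wheel_brown","wheel_grey","wheel_white","cover","pick","fixture","clip0"):
        print(cam,n,[(round(a["p"],2),np.round(a["extent"]).astype(int).tolist()) for a in finder.spot_in(n,cam)[:3]])
    for zz in (20,40,60,80,90,114): print(zz,proj(C,(543.3,-338.3,zz))[0],end=" ")
    im_h=cv2.cvtColor(im,cv2.COLOR_BGR2HSV)
    if cam!="top":
        y=cv2.inRange(im_h,(14,90,70),(34,255,255)); 
        if cam=="wrist": y[230:]=0
        n_,l,st,ce=cv2.connectedComponentsWithStats(y);i=1+np.argmax(st[1:,4]);print("brass",st[i],ce[i])
    o=cv2.inRange(im_h,(3,150,80),(14,255,255));n_,l,st,ce=cv2.connectedComponentsWithStats(o);i=1+np.argmax(st[1:,4]);print("orange",st[i],plane(C,ce[i],31))
E
```

```text
[340 178  13   9  41] bed x -118.83439761301891 -71.5709986585638 y 86.57177501440418 110.45177315776971 [-99.  99.]
[328 199  11   9  37] bed x -112.18564874823541 -72.70246796073464 y -14.151242033713672 9.728295025879339 [-97.  -2.]
[316 222  11   9  41] bed x -105.21002904236379 -72.95778756281331 y -115.24451093678408 -87.11955919442993 [ -90. -101.]
[ 634.3 -310.6  214.8]
wrist wheel_brown []
wrist wheel_grey []
wrist wheel_white []
wrist cover [(0.59, [517, 66, 564, 140]), (0.57, [262, 38, 335, 121])]
wrist pick []
wrist fixture [(0.69, [246, 26, 360, 145])]
wrist clip0 [(0.94, [516, 69, 564, 140]), (0.64, [606, 70, 640, 147])]
20 [301.3  84.7] 40 [300.1  83.9] 60 [298.8  83. ] 80 [297.2  82. ] 90 [296.4  81.4] 114 [294.1  79.9] brass [ 262   44   72   75 3624] [297.9  81. ]
orange [635 135   1   2   2] [[564.8   6.8  31. ]]
scene wheel_brown []
scene wheel_grey [(0.43, [253, 283, 275, 294])]
scene wheel_white [(0.62, [249, 280, 274, 287]), (0.53, [301, 165, 396, 256]), (0.42, [348, 137, 410, 166])]
scene cover [(0.68, [249, 264, 277, 286]), (0.44, [308, 168, 392, 256])]
scene pick [(0.58, [358, 135, 400, 156]), (0.15, [318, 222, 329, 229])]
scene fixture [(0.97, [235, 258, 294, 314]), (0.61, [300, 165, 394, 252])]
scene clip0 [(0.66, [332, 182, 353, 186]), (0.38, [315, 218, 330, 230])]
20 [266.1 288. ] 40 [265.3 283.6] 60 [264.4 279.2] 80 [263.6 274.6] 90 [263.1 272.3] 114 [262.  266.6] brass [ 427  100   89   93 3833] [474.1 150.5]
orange [316  21  35  33 689] [[ 35.6 968.1  31. ]]
top wheel_brown []
top wheel_grey []
top wheel_white []
top cover []
top pick [(0.67, [198, 166, 213, 213]), (0.17, [254, 154, 344, 217])]
top fixture []
top clip0 [(0.63, [325, 196, 331, 203]), (0.55, [128, 215, 158, 235]), (0.51, [267, 198, 267, 202])]
20 [403.4 202.3] 40 [405.  201.2] 60 [406.7 200.1] 80 [408.4 198.9] 90 [409.3 198.3] 114 [411.4 196.8] orange [  0 273   9  49 245] [[227. 902.  31.]]
```

```bash
sed -i 's/im=imaging.capture("scene")/im=cv2.imread("pics\/f_scene.png")/; s/150,90),(7/110,35),(8/; s/150,90),(180/110,35),(180/' red.py; python3 red.py; python3 - <<'E'
from h import *
from bed import *
np.set_printoptions(suppress=True,precision=1)
C=cal("wrist");c,s=np.cos(YAW),np.sin(YAW)
im=cv2.imread("pics/f_wrist.png");h=cv2.cvtColor(im,cv2.COLOR_BGR2HSV)
r=cv2.inRange(h,(0,110,35),(8,255,255))|cv2.inRange(h,(173,110,35),(180,255,255));n,l,st,ce=cv2.connectedComponentsWithStats(r)
for i in range(1,n):
    if st[i][4]>60:
        v,u=np.nonzero(l==i);P=plane(C,np.c_[u,v],8)[:,:2]-[X0,Y0];b=np.c_[P@[c,s],P@[-s,c]];print(st[i],b.min(0),b.max(0))
im=cv2.imread("pics/f_scene.png");C=cal("scene");h=cv2.cvtColor(im,cv2.COLOR_BGR2HSV)[130:160,350:405]
v,u=np.nonzero(cv2.inRange(h,(3,150,80),(16,255,255)));print("handle",plane(C,[(u.mean()+350,v.mean()+130)],24))
a=cv2.imread("pics/scene0.png");h=cv2.cvtColor(a,cv2.COLOR_BGR2HSV)[130:160,350:405]
v,u=np.nonzero(cv2.inRange(h,(3,150,80),(16,255,255)));print("handle0",plane(C,[(u.mean()+350,v.mean()+130)],24))
E
```

```text
[331 175  24  13 100] bed x -147.2161383284333 -71.5709986585638 y 84.83495566713171 117.58283700166291 [-110.  101.]
[328 199  14   9  60] bed x -112.18564874823541 -71.57586520452872 y -14.151242033713672 16.54978177257381 [-93.   1.]
[316 222  11   9  51] bed x -105.21002904236379 -71.88862698525125 y -115.24451093678408 -84.96087872017246 [-89. -99.]
[ 518   65   46   76 1441] [-145.8 -117.6] [-69.5 -84.5]
[ 609   71   31   76 1092] [-145.1  -17.3] [-68.6  16.4]
handle [[530.5 325.5  24. ]]
handle0 [[532.4 329.4  24. ]]
```

```bash
python3 -c "
from plant import bot
print(bot.job_done(), bot.observe()['time_s'])"
```

```text
the job is handed in; nothing more can be done
the job is handed in; nothing more can be done
```

Job handed in at about 70 s. All three clips are off and lying flat in the tray; two first leaned on the tray wall (likely the third too), so I nudged all three down with the pick. The pick is back flat on its mat, and the stack is brown, grey, white, with the brass disc on top, knob up. My final picture check confirmed the clips, the pick and the disc, but not the wheel order inside the fixture.

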